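Check the glue seam, then hold the spring jaw open

TASK

Take the green stylus from its stand and guide its point slowly (about 3 cm per second) along the panel's black glue seam from the blue dot, round the bend, to the green dot, on the wood or at most a couple of millimetres above it, without straying off the seam or pressing hard. Stand the stylus back home in its stand and let go of it, then pull the orange handle of the spring jaw out until the black pointer lies over the red mark, and finish while still holding it there, so that the panel can be lifted out. Do not shift the panel and leave the other things on the bench alone.

Things in the scene. Friction and masses are not known exactly. Their poses are not given: they have to be found in the camera images.
- stylus: the checking stylus, 155 mm long, 70 g, standing upright in its stand: round green handle 26 mm across and 95 mm long (60 to 155 mm above the tip, brass ring at its foot), below it a thin 8 mm steel shank ending in a point. Origin at the point, z along the stylus towards the handle's top
- stylus_tip (a point): the stylus's point (same place as the origin of stylus); when the stylus stands home it is 60 mm below the stand's top
- stand_hole0 (a point): centre of the mouth of the one square upright hole in the stylus stand, a fixed wooden block 75 x 75 x 65 mm left or right of the jig; the mouth is in the middle of its top face, 65 mm above the bench; hole 16 x 16 mm, right through. The stylus stands home with its shank in the hole and the foot of its handle resting on the top face; z up
- jig: fixed gluing jig, yaw within 0.3 rad. Origin at bench level under the middle of the panel's place. Plywood base 12 mm thick, 140 mm to either side along its x, from y -235 to y +95 mm; wooden fence on its +y side, top at 45 mm; the spring jaw slides along its y on the other side; steel end block at y -208 to -226, top at 48 mm
- panel: loose panel of two pale boards glued edge to edge, 190 (x) x 100 (y) x 22 mm, 0.3 kg, lying flat on the jig's base between fence and jaw, its top 34 mm above the bench; axes parallel to the jig's; origin under its centre. A thin black glue seam with one bend crosses it; carved scrolls along its two long edges stand 3 mm proud (look only)
- seam1: first straight piece of the seam, 102 mm long: a black line 2 mm wide flush with the panel's top. Origin at the panel's edge, on the top face; x along the seam to the bend, z up
- seam2: second straight piece of the seam, 98 mm long. Origin at the bend, on the top face; x along the seam to the panel's other edge, z up
- seam_p0 (a point): point on the seam, on the panel's top face: start of the trace, at the blue dot
- seam_p1 (a point): point on the seam, on the panel's top face: a sixth of the way
- seam_p2 (a point): point on the seam, on the panel's top face: a third of the way
- seam_p3 (a point): point on the seam, on the panel's top face: the bend of the seam
- seam_p4 (a point): point on the seam, on the panel's top face: two thirds of the way
- seam_p5 (a point): point on the seam, on the panel's top face: five sixths of the way
- seam_p6 (a point): point on the seam, on the panel's top face: end of the trace, at the green dot
- handle: the spring jaw, a sliding piece, with an orange round bar handle on top: 20 mm across, 90 mm long along the jig's x, on a 14 mm steel post under its middle. Origin at the bar's middle, 90 mm above the bench, 105 mm from the jig's origin along its -y when closed; 36 mm free under the bar, over the blue carriage. Grip it from above, across the bar. Slides along the jig's -y, away from the panel
- pointer (a point): tip of the black pointer on the end of the jaw, which runs over the white scale; it moves with the handle. Jaw closed at the start, stop at 75 mm of travel; its spring closes it again whenever it is let go, pulling back with 5 N closed and 0.1 N more for each mm of travel
- mark: red clip on the white scale, 10 mm wide along the jig's y, fixed; origin at its middle on the scale's face, axes parallel to the jig's. The pointer must lie over it: pointer's y in this frame zero. It sits 35 to 60 mm of jaw travel from closed
- tin: steel can, 72 mm across, 85 mm tall, free-standing; origin under its centre. A bystander; it stands on the side of the jig where the stylus stand is not
- gouge_a: carving gouge with a medium-brown handle, about 240 mm long, 28 mm thick, lying on the bench along its own x axis; origin under its ferrule, near mid-length. A bystander
- gouge_b: carving gouge with a pale wooden handle, same shape and size as gouge_a. A bystander
- mallet: round dark wooden mallet standing on its head (96 mm across), 240 mm tall; origin under its centre. A bystander
- rosette: pale carved round rosette, 90 mm across, 22 mm tall, lying flat; origin under its centre. A bystander
- sanding_block: cork block 110 x 65 x 35 mm lying flat; origin under its centre. A bystander
Not all that is in view belongs to the job. There is more than one size of the stylus; the job needs the smallest. Of the things shaped like the part that bears stand_hole0, the wooden one is meant.

How it is judged:
By the outcome, as a careful person would: the job done as asked, in the order asked, and still so for the second after the job is handed in, while the arm keeps its last pose, push and grip.
It also fails if it takes over 72 s, if anything falls off the work surface, if the arm or the gripper's body presses on something with over 40 N, if the wrist force passes 120 N, or if a joint passes its speed limit or range.

ROBOT

A 6-joint arm with a two-finger parallel gripper is mounted at the origin on the work surface. World frame = base frame: x ahead of the robot, y to its left, z up, the work surface at z = 0. Lengths are in mm, angles in rad, forces in N, time in s.
With the tool pointing down it reaches from about 325 to 925 mm from the base axis. Payload 3.1 kg.
Tool frame: the origin (TCP) lies between the finger pads; the fingertips stand bot.finger_overhang ahead of it and the grasp point (between the pads) lies 3 mm ahead of it (bot.finger_overhang is the distance from the TCP to the fingertips, in mm); z points along the fingers, y is the line along which they close (so a half turn about z gives the same grasp; the last joint's range is limited). The gripper opens to 85 mm and grips with 20 to 120 N. Pads are 22 mm wide; open, the fingers measure 114 mm over their backs; the gripper's body (76 mm by 85 mm) begins 54 mm behind the grasp point. The pads swing forward as they close: fully open they stand 13 mm farther back than shut.
Start: joints at [1.115, 0.217, 1.613, -0, 1.311, -0.112], TCP at [210.649, 588.444, 253.3] pointing down, gripper open.
Joint ranges: [-2.75, 2.75], [-0.78, 2.1], [0.31, 2.55], [-1.13, 4.27], [0.13, 2.63], [-2.58, 2.58]. Speed limits (rad/s): [2.79, 2.79, 3.14, 3.14, 3.14, 3.14].

INTERFACE

Orientations are given as a unit quaternion [w, x, y, z].
In Python, from workcell import bot gives the robot as it stands.
- The arm moves only by the tool carry_out, never from a script. Its argument "rows" is a list of rows, each an object of numbers: "tx", "ty", "tz": the shift along the tool's x, y, z in units of 25 mm (1.0 is 25 mm); "wx", "wy", "wz": the turn, a rotation vector about the tool's x, y, z in units of 6 degrees (1.0 is 6 degrees). In form: [{"tx": .., "ty": .., "tz": .., "wx": .., "wy": .., "wz": ..}, ...]. A call has 1 to 20 rows; each row shifts and turns the commanded pose from where the row before left it, along the tool's axes as they then stand; what a row does not reach is not made up. A row lasts 1/10 s, in which the tool goes at most 50 mm and 8.59 degrees, less where a joint would pass 70% of its speed; a pose out of reach is approached as far as the arm can. A call is refused whole if a number of a shift passes 1 or a number of a turn 1, either way. A call with a gripper value outside its range is refused whole. "grip" is the opening, from 0 (shut) to 1 (fully open), set as the call begins (left out, the last holds). The fingers move at their own pace and stop on an object; "newtons" is the grip in N (left out, the last holds). Time passes only in rows, so rows that do not move let the fingers close. It gives the time, the measured TCP pose, the force, the opening and the grip force at its end, in the units of the state.
- bot.get_state(): the state, without advancing time (a new reading comes with each control period).
- bot.read_camera(name): name is "scene" or "top" or "wrist"; returns a dict with "image" (420x560x3 uint8, red, green, blue), "z_map" (420x560 float32, mm along the optical axis (not along the pixel's ray), 0 where there is no reading), "vertical_fov" (degrees; the focal length in pixels is half the picture's height over the tangent of half this angle, whatever the lens; pixels are square), "cx", "cy" (the principal point, pixels), "xyz" and "attitude" of the camera in the world. Camera axes: x right, y down, z forward; pixel columns grow to the right and rows downward; lengths in mm; the calibration is good to about 2 mm. A picture is of the moment at which its call begins.
- bot.sign_off(): hands the job in; it is judged then, once.
The state is a dict: "t": time; "joints": joint angles; "joint_vel": joint speeds; "effort": joint torques, N m; "position": TCP position; "orientation": TCP orientation; "contact_force": force on the tool from outside, world axes, zero at the start; "wrist_torque": the same for the moment, N m; "width": finger opening in mm; "grasp_force": force on a finger pad.
Only numpy, scipy, OpenCV 4.12 (cv2) and the standard library are available. Lean on these libraries where they do the work, as an engineer would, in place of code of your own. Each camera call takes 0.05 s, during which the arm holds its last target. There are 200 camera calls.

## Working session

There is one attempt and no reset: what is moved stays moved. The work goes in short steps, Python scripts to look and compute and a tool call to move; the robot and the scene stay as the last step left them, time stands still between calls to the robot, and variables do not carry over. Pictures are saved under pics/ and viewed, at most 10 in all, crops included, and the job is handed in when it is done.

Besides the shell and the picture viewer there is one more tool, called after "Emit:" in YAML: its name, and indented under it one key for each argument. carry_out: Moves the arm, as the interface text tells. Its arguments: {"type":"object","properties":{"rows":{"type":"array","items":{"type":"object","properties":{"tx":{"type":"number"},"ty":{"type":"number"},"tz":{"type":"number"},"wx":{"type":"number"},"wy":{"type":"number"},"wz":{"type":"number"}}}},"grip":{"type":"number"},"newtons":{"type":"number"}},"required":["rows"]}

```bash
mkdir -p pics; ls
cat > h.py <<'E'
import numpy as np, cv2
from workcell import bot
from scipy.spatial.transform import Rotation as R
def cam(n):
    c=bot.read_camera(n); h,w=c["image"].shape[:2]
    c["f"]=h/2/np.tan(np.radians(c["vertical_fov"])/2)
    a=np.array(c["attitude"],float)
    c["R"]=a if a.shape==(3,3) else R.from_quat(a[[1,2,3,0]]).as_matrix()
    c["xyz"]=np.array(c["xyz"]); return c
def save(c,n): cv2.imwrite(f"pics/{n}.png",c["image"][:,:,::-1])
def ray(c,u,v): return c["R"]@np.array([(u-c["cx"])/c["f"],(v-c["cy"])/c["f"],1.])
def plane(c,u,v,z):
    d=ray(c,u,v); return c["xyz"]+d*(z-c["xyz"][2])/d[2]
def depth(c,u,v): return c["xyz"]+ray(c,u,v)*c["z_map"][int(round(v)),int(round(u))]
def proj(c,p):
    q=c["R"].T@(np.array(p)-c["xyz"]); return q[:2]/q[2]*c["f"]+[c["cx"],c["cy"]]
def comps(m,amin=8):
    n,l,s,ce=cv2.connectedComponentsWithStats(m.astype(np.uint8)); return [(ce[i].round(1),s[i]) for i in range(1,n) if s[i][4]>=amin]
E
python3 - <<'E'
from h import *
for n in("top","scene"):
    c=cam(n); save(c,n+"1"); print(n,c["xyz"],c["R"].round(3),c["f"],c["cx"],c["cy"])
s=bot.get_state();print(s,bot.finger_overhang)
E
```

```text
pics
top [ 386.66593832  -47.28711833 1640.74629682] [[ 0.026 -0.995  0.099]
 [-1.    -0.025  0.01 ]
 [-0.007 -0.099 -0.995]] 532.0702425596755 281.1881978254399 210.77268526400394
scene [1325.32320115  -82.14069589  761.97702799] [[ 0.09   0.647 -0.757]
 [ 0.996 -0.074  0.055]
 [-0.021 -0.759 -0.651]] 423.2080461525103 271.18334526388196 212.7220794469759
{'t': 0.1, 'joints': array([ 1.11479382e+00,  2.17690098e-01,  1.61481259e+00, -3.64696279e-05,
        1.31129968e+00, -1.12210906e-01]), 'joint_vel': array([-2.77984758e-04, -1.74362689e-03, -1.74670008e-03, -7.93381315e-04,
        3.38928740e-03, -5.86598086e-05]), 'effort': array([-9.49116620e-04, -3.98074007e+01, -3.04971528e+01, -3.24589255e-04,
        4.24403217e-03,  8.98295752e-06]), 'position': array([210.3451503 , 587.79315854, 252.07141613]), 'orientation': array([-2.92777610e-04,  1.71045783e-01,  9.85262462e-01, -1.06550089e-03]), 'contact_force': array([ 0.43213394,  0.40266416, -0.02565269]), 'wrist_torque': array([ 0.03377252,  0.02040826, -0.01103168]), 'grasp_force': 0.0, 'width': 85.2318028581008} 22.0
```

View pics/top1.png

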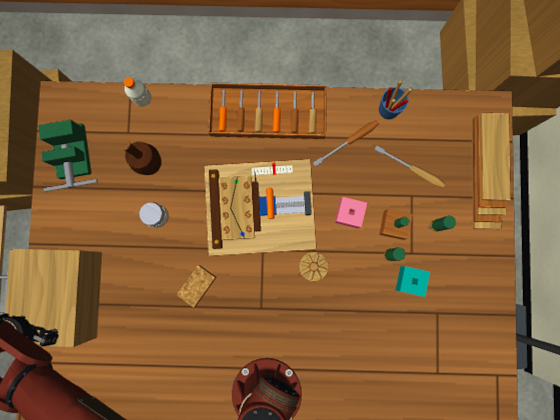

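View pics/scene1.png

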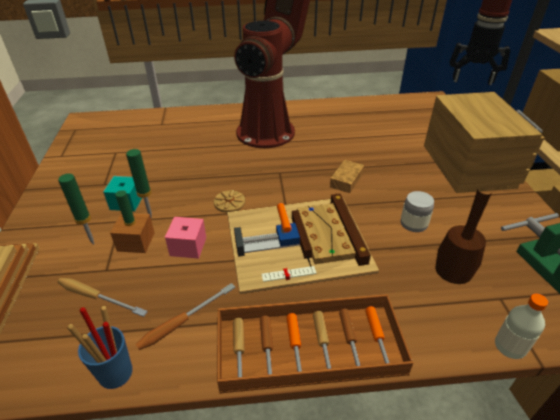

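The top view shows the jig with its fence at (214,208), seam dots at about blue (243,234) and green (236,181), orange handle at (270,203), red mark at (274,168), and the wooden stand with the small stylus at (396,223). The two bigger styli stand at (443,222) and (395,254). The scene view agrees: wooden stand at (132,232).

Run:
```python
from h import *
c=cam("top"); im=c["image"].astype(int); hsv=cv2.cvtColor(c["image"],cv2.COLOR_RGB2HSV)
H,S,V=[hsv[:,:,i].astype(int) for i in range(3)]
def show(n,m,z,box,amin=3):
    k=np.zeros(m.shape,bool); x0,y0,x1,y1=box; k[y0:y1,x0:x1]=1
    for ce,s in comps(m&k,amin): print(n,ce,s[:5],plane(c,*ce,z).round(1), "depthz",depth(c,*ce).round(0))
show("blue",(H>105)&(H<130)&(S>150),34,(225,160,256,250))
show("green",(H>45)&(H<85)&(S>120),34,(225,160,256,250))
show("orange",(H<14)&(S>200)&(V>180),100,(258,180,282,225))
show("red",((H<6)|(H>174))&(S>180),20,(250,160,295,178))
show("sty",(H>45)&(H<90)&(S>100)&(V<130),160,(370,205,470,265),20)
show("fence",(V<90)&(S>100),45,(204,160,222,250),50)
big=cv2.resize(c["image"][150:260,200:420],None,fx=3.6,fy=3.6,interpolation=cv2.INTER_CUBIC)
cv2.imwrite("pics/top2.png",big[:,:,::-1])
```

```text
blue [241.9 233.6] [241 232   3   4  11] [473.6  85.6  34. ] depthz [474.  86.  33.]
green [235.9 181.1] [234 179   5   5  16] [633.5 109.3  34. ] depthz [632. 109.  41.]
orange [271.2 202.8] [270 188   3  30  57] [562.   -2.3 100. ] depthz [562.  -2. 100.]
orange [267. 199.] [267 198   1   3   3] [572.9  10.3 100. ] depthz [574.  11.  90.]
red [273.5 168.5] [272 163   4  12  26] [677.8  -4.1  20. ] depthz [679.  -4.  16.]
sty [401.3 222. ] [395 217  14  11 101] [ 510.6 -368.   160. ] depthz [ 511. -369.  156.]
sty [443.6 223.2] [432 216  24  15 246] [ 510.2 -485.5  160. ] depthz [ 506. -471.  210.]
sty [394.8 253.9] [385 248  20  13 203] [ 421.5 -350.4  160. ] depthz [ 420. -340.  211.]
fence [215.  209.1] [209 170  13  79 628] [544.8 168.3  45. ] depthz [544. 167.  55.]
```

View pics/top2.png

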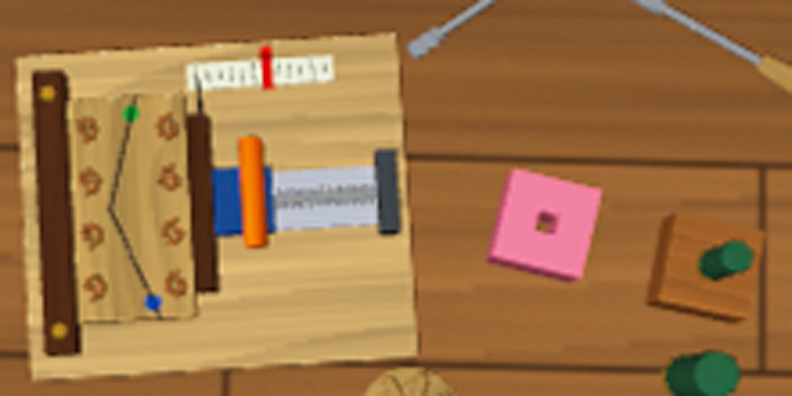

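The crop shows the seam from the blue dot (153,302) over the bend (110,210) to the green dot (130,113), the scale with its red clip at (266,67), and the pointer at (200,95). The wooden stand is at (705,265).

```bash
cat >> h.py <<'E'
def to(p,yaw=None):
    """units to go from the present pose to world TCP p, tool down with tool y heading yaw(deg)"""
    s=bot.get_state(); q=s["orientation"]; M=R.from_quat(q[[1,2,3,0]]).as_matrix()
    d=np.zeros(3) if yaw is None else None
    if yaw is not None:
        a=np.radians(yaw); y=np.array([np.cos(a),np.sin(a),0]); z=np.array([0,0,-1.]); T=np.c_[np.cross(y,z),y,z]
        d=np.degrees(R.from_matrix(M.T@T).as_rotvec())/6
    t=M.T@(np.array(p)-s["position"])/25
    print("t",s["t"],"pos",s["position"].round(1),"yaw",np.degrees(np.arctan2(M[1,1],M[0,1])).round(2),"shift units(before turn)",t.round(3),"turn",d.round(3)); return M
E
python3 - <<'E'
from h import *
c=cam("top")
for u,v in((20,265),(50,265),(80,265),(95,300),(50,320),(394,225),(385,220)): print(u,v,depth(c,u,v).round(0))
hsv=cv2.cvtColor(c["image"],cv2.COLOR_RGB2HSV); m=(hsv[:,:,2]<90)&(hsv[:,:,1]>100); m[:,:204]=0;m[:,222:]=0;m[:160]=0;m[250:]=0
v,u=np.nonzero(m); P=np.array([plane(c,a,b,45)[:2] for a,b in zip(u,v)]); P-=P.mean(0)
w=np.linalg.svd(P)[2][0]; print("jig x dir",w,np.degrees(np.arctan2(w[1],w[0])))
w=cam("wrist"); M=to([560,60,330],90); s=bot.get_state()
print("cam in tool",M.T@(w["xyz"]-s["position"]),(M.T@w["R"]).round(3),w["f"])
E
```

```text
20 265 [364. 679. 181.]
50 265 [366. 597. 179.]
80 265 [368. 517. 172.]
95 300 [ 387.  -47. 1641.]
50 320 [217. 590. 171.]
394 225 [ 508. -366.   72.]
385 220 [ 523. -340.   64.]
jig x dir [-0.99644103 -0.08429274] -175.16464409569997
t 0.25 pos [210.5 588.1 252.6] yaw 70.3 shift units(before turn) [-20.282 -15.178  -3.079] turn [-1.100e-02 -3.000e-03 -3.283e+00]
cam in tool [  75.47651658    0.71338279 -119.11562842] [[ 0.    -0.956 -0.292]
 [ 1.     0.    -0.   ]
 [ 0.    -0.292  0.956]] 360.49329722051067
```

Emit:
carry_out:
  rows:
    - {"tx":-0.5,"ty":-0.38}
    - {"tx":-1,"ty":-0.75}
    - {"tx":-1,"ty":-0.75}
    - {"tx":-1,"ty":-0.75}
    - {"tx":-1,"ty":-0.75}
    - {"tx":-1,"ty":-0.75}
    - {"tx":-1,"ty":-0.75}
    - {"tx":-1,"ty":-0.75}
    - {"tx":-1,"ty":-0.75}
    - {"tx":-1,"ty":-0.75}
    - {"tx":-1,"ty":-0.75}
    - {"tx":-1,"ty":-0.75}
    - {"tx":-1,"ty":-0.75}
    - {"tx":-1,"ty":-0.75}
    - {"tx":-1,"ty":-0.75}
    - {"tx":-1,"ty":-0.75}
    - {"tx":-1,"ty":-0.75}
    - {"tx":-1,"ty":-0.75}
    - {"tx":-1,"ty":-0.75}
    - {"tx":-1,"ty":-0.75}
  grip: 0.65

```text
validation failed for argument at $.ro...
```

Emit:
carry_out:
  rows:
    - {"tx":-0.78,"ty":-0.55,"tz":0.5}
    - {"tz":0.7,"wz":-1}
    - {"tz":0.7,"wz":-1}
    - {"tz":0.6,"wz":-1}
    - {"tz":0.3,"wz":-1}
    - {"wz":-0.1}
    - {}
    - {}

```text
validation failed for argument at $.ro...
```

Run:
```python
from h import *
c=cam("wrist"); save(c,"w1"); np.savez("w1.npz",**{k:c[k] for k in("image","z_map","xyz","R","f","cx","cy")}); to([510,-370,260],95)
```

```text
t 0.3 pos [210.5 588.2 252.8] yaw 70.3 shift units(before turn) [-24.197 -32.048  -0.262] turn [-8.000e-03 -3.000e-03 -4.116e+00]
```

View pics/w1.png

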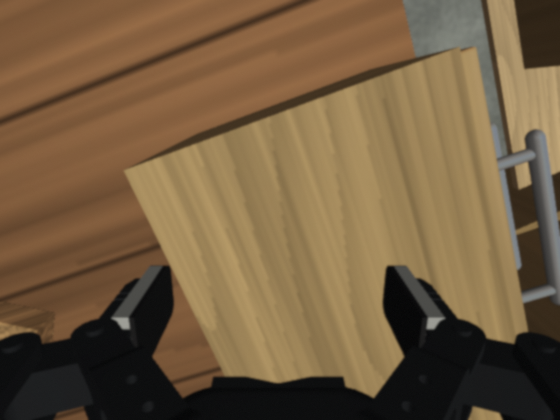

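The moves were refused, so this picture only shows the start box under the gripper. All six numbers are probably required in each row.

Emit:
carry_out:
  rows:
    - {"tx":-0.5,"ty":-0.38,"tz":0,"wx":0,"wy":0,"wz":0}
    - {"tx":-1,"ty":-0.75,"tz":0,"wx":0,"wy":0,"wz":0}
    - {"tx":-1,"ty":-0.75,"tz":0,"wx":0,"wy":0,"wz":0}
    - {"tx":-1,"ty":-0.75,"tz":0,"wx":0,"wy":0,"wz":0}
    - {"tx":-1,"ty":-0.75,"tz":0,"wx":0,"wy":0,"wz":0}
    - {"tx":-1,"ty":-0.75,"tz":0,"wx":0,"wy":0,"wz":0}
    - {"tx":-1,"ty":-0.75,"tz":0,"wx":0,"wy":0,"wz":0}
    - {"tx":-1,"ty":-0.75,"tz":0,"wx":0,"wy":0,"wz":0}
    - {"tx":-1,"ty":-0.75,"tz":0,"wx":0,"wy":0,"wz":0}
    - {"tx":-1,"ty":-0.75,"tz":0,"wx":0,"wy":0,"wz":0}
    - {"tx":-1,"ty":-0.75,"tz":0,"wx":0,"wy":0,"wz":0}
    - {"tx":-1,"ty":-0.75,"tz":0,"wx":0,"wy":0,"wz":0}
    - {"tx":-1,"ty":-0.75,"tz":0,"wx":0,"wy":0,"wz":0}
    - {"tx":-1,"ty":-0.75,"tz":0,"wx":0,"wy":0,"wz":0}
    - {"tx":-1,"ty":-0.75,"tz":0,"wx":0,"wy":0,"wz":0}
    - {"tx":-1,"ty":-0.75,"tz":0,"wx":0,"wy":0,"wz":0}
    - {"tx":-1,"ty":-0.75,"tz":0,"wx":0,"wy":0,"wz":0}
    - {"tx":-1,"ty":-0.75,"tz":0,"wx":0,"wy":0,"wz":0}
    - {"tx":-1,"ty":-0.75,"tz":0,"wx":0,"wy":0,"wz":0}
    - {"tx":-1,"ty":-0.75,"tz":0,"wx":0,"wy":0,"wz":0}
  grip: 0.65

```text
t: 2.3
position: [546.4, 77.6, 253.4]
orientation: [0.0, 0.171, 0.985, -0.0]
contact_force: [0.8, 0.0, 0.8]
width: 55.5
grasp_force: 0.0
```

Emit:
carry_out:
  rows:
    - {"tx":-0.77,"ty":-0.49,"tz":0.5,"wx":0,"wy":0,"wz":0}
    - {"tx":0,"ty":0,"tz":0.8,"wx":0,"wy":0,"wz":-1}
    - {"tx":0,"ty":0,"tz":0.8,"wx":0,"wy":0,"wz":-1}
    - {"tx":0,"ty":0,"tz":0.6,"wx":0,"wy":0,"wz":-1}
    - {"tx":0,"ty":0,"tz":0.2,"wx":0,"wy":0,"wz":-1}
    - {"tx":0,"ty":0,"tz":0,"wx":0,"wy":0,"wz":-0.1}
    - {"tx":0,"ty":0,"tz":0,"wx":0,"wy":0,"wz":0}
    - {"tx":0,"ty":0,"tz":0,"wx":0,"wy":0,"wz":0}

```text
t: 3.1
position: [560.8, 61.4, 181.8]
orientation: [0.001, -0.042, 0.999, -0.0]
contact_force: [-0.4, 0.3, -0.2]
width: 55.7
grasp_force: 0.0
```

Run:
```python
from h import *
c=cam("wrist"); save(c,"w2"); np.savez("w2.npz",**{k:c[k] for k in("image","z_map","xyz","R","f","cx","cy")}); to([510,-370,260],95)
```

```text
t 3.15 pos [560.8  61.5 181.8] yaw 94.83 shift units(before turn) [  3.474 -17.03   -3.13 ] turn [-0.003  0.016 -0.028]
```

View pics/w2.png

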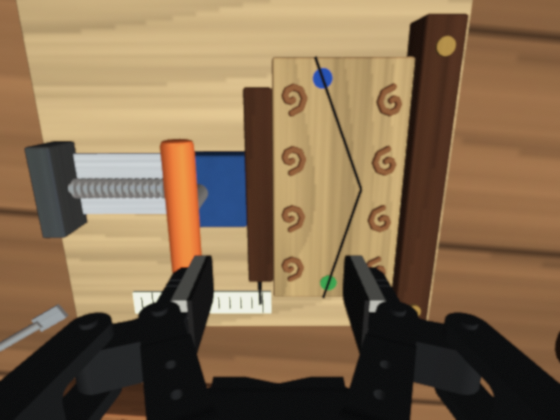

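The wrist view shows the seam clearly: blue dot (322,78), bend (361,188), green dot (328,283). The pointer tip is at (261,300) and the fingers hide the red clip.

```bash
cat > seam.py <<'E'
from h import *
def seam(c,boxes):
    hsv=cv2.cvtColor(c["image"],cv2.COLOR_RGB2HSV).astype(int); m=(hsv[:,:,2]<95)
    L=[]
    for (x0,y0,x1,y1) in boxes:
        k=np.zeros(m.shape,bool);k[y0:y1,x0:x1]=1; v,u=np.nonzero(m&k)
        P=np.array([plane(c,a,b,34)[:2] for a,b in zip(u,v)]); o=np.median(P,0)
        vx,vy,ox,oy=cv2.fitLine(P.astype(np.float32),cv2.DIST_HUBER,0,.01,.01).ravel()
        r=(P-[ox,oy])@[-vy,vx]; print(len(P),"std",r.std().round(2)); L.append((np.array([ox,oy]),np.array([vx,vy])))
    (a,d),(b,e)=L; t=np.linalg.solve(np.c_[d,-e],b-a); return L,a+t[0]*d
def dots(c,box):
    hsv=cv2.cvtColor(c["image"],cv2.COLOR_RGB2HSV).astype(int);H,S=hsv[:,:,0],hsv[:,:,1];k=np.zeros(H.shape,bool);x0,y0,x1,y1=box;k[y0:y1,x0:x1]=1
    o=[]
    for lo,hi in((105,130),(50,85)):
        q=max(comps((H>lo)&(H<hi)&(S>140)&k),key=lambda q:q[1][4]); print(q); o.append(plane(c,*q[0],34)[:2])
    return o
E
python3 - <<'E'
from seam import *
c=dict(np.load("w2.npz"))
L,b=seam(c,[(318,92,364,184),(326,194,364,272)]); db,dg=dots(c,(300,60,345,295))
print("bend",b,"blue",db,"green",dg,[np.degrees(np.arctan2(*d[::-1])) for _,d in L])
for (o,d),p in zip(L,(db,dg)): print("off",(p-o)@[-d[1],d[0]],"len",np.linalg.norm(p-b))
for u,v in((300,130),(340,240),(180,200),(440,150)): print(depth(c,u,v).round(1))
hsv=cv2.cvtColor(c["image"],cv2.COLOR_RGB2HSV); m=(hsv[:,:,0]<14)&(hsv[:,:,1]>200)&(hsv[:,:,2]>180); m[250:]=0
v,u=np.nonzero(m);P=np.array([plane(c,a,b,95)[:2] for a,b in zip(u,v)]);print(P.mean(0),P.min(0),P.max(0))
print("pointer",plane(c,261,303,20))
E
```

```text
217 std 0.47
486 std 6.09
(array([322.2,  77.8]), array([314,  69,  18,  19, 245], dtype=int32))
(array([327.8, 282.4]), array([322, 277,  13,  12, 108], dtype=int32))
bend [530.63153 114.99321] blue [473.8940823   86.42597234] green [633.32839224 110.36028016] [np.float32(26.77252), np.float32(8.211645)]
off 0.05246417558992333 len 63.523421798415
off -19.253631644399963 len 102.80131028268634
[511.2  74.7  32.4]
[595.1 115.6  33.1]
[551.5   3.9  97.3]
[515.8 175.4  43. ]<stdin>:8: RuntimeWarning: Mean of empty slice.
  ret = ret.dtype.type(ret / rcount)
Traceback (most recent call last):
ValueError: zero-size array to reduction operation minimum which has no identity
```

Run:
```python
from seam import *
c=dict(np.load("w2.npz"))
L,b=seam(c,[(318,92,364,184),(326,196,364,250)]); db,dg=dots(c,(300,60,345,295))
print("bend",b,"blue",db,"green",dg,[np.degrees(np.arctan2(*d[::-1])) for _,d in L])
for (o,d),p in zip(L,(db,dg)): print("off",(p-o)@[-d[1],d[0]],"len",np.linalg.norm(p-b))
# bar at z~95 edges
hsv=cv2.cvtColor(c["image"],cv2.COLOR_RGB2HSV); m=(hsv[:,:,0]<16)&(hsv[:,:,1]>190)&(hsv[:,:,2]>140); m[250:]=0
q=max(comps(m),key=lambda q:q[1][4]);print(q)
for u,v in((178,150),(184,245)):print(plane(c,u,v,100),depth(c,u,v))
print("pointer",plane(c,261,303,20))
```

```text
217 std 0.47
124 std 0.5
(array([322.2,  77.8]), array([314,  69,  18,  19, 245], dtype=int32))
(array([327.8, 282.4]), array([322, 277,  13,  12, 108], dtype=int32))
bend [551.2219  125.38176] blue [473.8940823   86.42597234] green [633.32839224 110.36028016] [np.float32(26.77252), np.float32(-10.279825)]
off 0.05246417558992333 len 86.58607532863026
off -0.12798259305970974 len 83.46925782368353
(array([176.9, 193.2]), array([ 162,  141,   38,  109, 1230], dtype=int32))
[521.43795618   3.30518187 100.        ] [521.80444024   2.76303763  97.93959248]
[578.89346942   7.09409671 100.        ] [579.66282513   6.68890482  98.34120474]
pointer [666.54646847  56.41163322  20.        ]
```

Emit:
carry_out:
  rows:
    - {"tx":0.17,"ty":-0.5,"tz":-1,"wx":0,"wy":0,"wz":0}
    - {"tx":0.2,"ty":-1,"tz":-1,"wx":0,"wy":0,"wz":0}
    - {"tx":0.2,"ty":-1,"tz":-0.6,"wx":0,"wy":0,"wz":0}
    - {"tx":0.2,"ty":-1,"tz":-0.5,"wx":0,"wy":0,"wz":0}
    - {"tx":0.2,"ty":-1,"tz":0,"wx":0,"wy":0,"wz":0}
    - {"tx":0.2,"ty":-1,"tz":0,"wx":0,"wy":0,"wz":0}
    - {"tx":0.2,"ty":-1,"tz":0,"wx":0,"wy":0,"wz":0}
    - {"tx":0.2,"ty":-1,"tz":0,"wx":0,"wy":0,"wz":0}
    - {"tx":0.2,"ty":-1,"tz":0,"wx":0,"wy":0,"wz":0}
    - {"tx":0.2,"ty":-1,"tz":0,"wx":0,"wy":0,"wz":0}
    - {"tx":0.2,"ty":-1,"tz":0,"wx":0,"wy":0,"wz":0}
    - {"tx":0.2,"ty":-1,"tz":0,"wx":0,"wy":0,"wz":0}
    - {"tx":0.2,"ty":-1,"tz":0,"wx":0,"wy":0,"wz":0}
    - {"tx":0.2,"ty":-1,"tz":0,"wx":0,"wy":0,"wz":0}
    - {"tx":0.2,"ty":-1,"tz":0,"wx":0,"wy":0,"wz":0}
    - {"tx":0.2,"ty":-1,"tz":0,"wx":0,"wy":0,"wz":0}
    - {"tx":0.2,"ty":-1,"tz":0,"wx":0,"wy":0,"wz":0}
    - {"tx":0.1,"ty":-0.5,"tz":0,"wx":0,"wy":0,"wz":0}
    - {"tx":0,"ty":0,"tz":0,"wx":0,"wy":0,"wz":0}

```text
t: 5.05
position: [510.0, -370.5, 258.7]
orientation: [0.0, -0.042, 0.999, -0.0]
contact_force: [0.5, 1.3, -0.5]
width: 55.4
grasp_force: 0.0
```

Run:
```python
from h import *
c=cam("wrist"); save(c,"w3"); np.savez("w3.npz",**{k:c[k] for k in("image","z_map","xyz","R","f","cx","cy")}); to([510,-370,260],95)
hsv=cv2.cvtColor(c["image"],cv2.COLOR_RGB2HSV).astype(int);H,S,V=[hsv[:,:,i] for i in range(3)]
for ce,s in comps((H>60)&(H<90)&(S>100),100): print(ce,s,depth(c,*ce).round(1))
```

```text
t 5.1 pos [ 510.2 -369.2  258.5] yaw 94.82 shift units(before turn) [ 0.009 -0.03  -0.06 ] turn [ 0.005  0.003 -0.029]
[226.4  13.5] [ 164    0  105   39 2458] [ 379.5 -421.    63.3]
[136.9 124.6] [  78   94  120   59 3733] [ 475.2 -505.1   33.1]
[269.7 206. ] [ 251  175   36   60 1633] [ 504.7 -375.1  159. ]
[119.1 234.5] [107 225  27  17 187] [ 593.3 -531.7   21.9]
[ 88.9 284.3] [  57  242   68   84 2346] [ 648.7 -561.5   33.5]
```

View pics/w3.png

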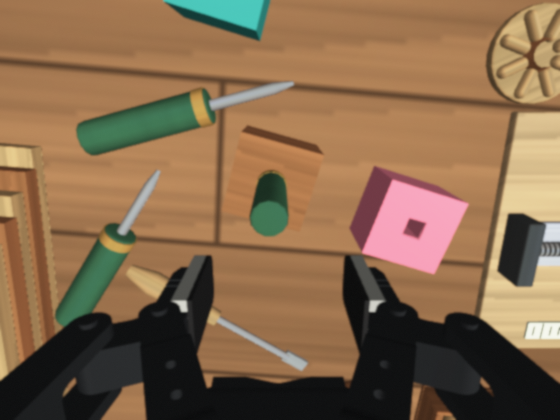

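The wrist view shows the stylus top at about (269,216) on the wooden stand. The two larger styli, which had stood loose on their points, have since fallen over and lie clear at (140,120) and (100,270); the arm was nowhere near them.

Run:
```python
from h import *
c=dict(np.load("w3.npz"))
hsv=cv2.cvtColor(c["image"],cv2.COLOR_RGB2HSV).astype(int);H,S,V=[hsv[:,:,i] for i in range(3)]
m=(H>55)&(H<95)&(S>80); m[:,:240]=0;m[:,300:]=0
P=np.array([depth(c,u,v) for v,u in zip(*np.nonzero(m))]); t=P[P[:,2]>155]
print(len(t),"top centre",(t.min(0)+t.max(0))/2,t.mean(0),np.ptp(t,axis=0))
f=P[(P[:,2]<150)]; print("side",f[:,2].min(), [f[(f[:,2]>z)&(f[:,2]<z+20)].mean(0).round(1) for z in (70,90,110,130)])
# stand top face
z=c["z_map"];Q=np.array([depth(c,u,v) for v in range(120,240) for u in range(220,335)]);
Q=Q[(abs(Q[:,2]-64)<4)]; r=cv2.minAreaRect(Q[:,:2].astype(np.float32)); print("stand",r)
print("big",[ (depth(c,u,v)).round(0) for u,v in((95,135),(290,85),(200,105),(70,310),(157,172))])
```

```text
1036 top centre [ 479.78851587 -375.22351725  266.49425687] [ 511.94900774 -375.21797491  159.072421  ] [ 89.48140012  23.02928992 222.97213631]
side 3.864608953842321 [array([ 502.3, -374.6,   85.9]), array([ 502.8, -374.9,  100.4]), array([ 502.9, -374.9,  120.4]), array([ 502.9, -375. ,  140.3])]
stand ((514.1052856445312, -375.3114929199219), (75.11904907226562, 75.65941619873047), 79.21783447265625)
big [array([ 488., -545.,   33.]), array([ 428., -365.,   19.]), array([ 452., -446.,   34.]), array([ 681., -584.,   35.]), array([ 523., -492.,   18.])]
```

Emit:
carry_out:
  rows:
    - {"tx":-0.09,"ty":-0.25,"tz":0,"wx":0,"wy":0,"wz":0}
    - {"tx":0,"ty":0,"tz":0.6,"wx":0,"wy":0,"wz":0}
    - {"tx":0,"ty":0,"tz":0.8,"wx":0,"wy":0,"wz":0}
    - {"tx":0,"ty":0,"tz":0.8,"wx":0,"wy":0,"wz":0}
    - {"tx":0,"ty":0,"tz":0.8,"wx":0,"wy":0,"wz":0}
    - {"tx":0,"ty":0,"tz":0.8,"wx":0,"wy":0,"wz":0}
    - {"tx":0,"ty":0,"tz":0.8,"wx":0,"wy":0,"wz":0}
    - {"tx":0,"ty":0,"tz":0.6,"wx":0,"wy":0,"wz":0}
    - {"tx":0,"ty":0,"tz":0.4,"wx":0,"wy":0,"wz":0}
    - {"tx":0,"ty":0,"tz":0,"wx":0,"wy":0,"wz":0}
    - {"tx":0,"ty":0,"tz":0,"wx":0,"wy":0,"wz":0}

```text
t: 6.2
position: [513.3, -375.2, 118.6]
orientation: [0.0, -0.043, 0.999, -0.0]
contact_force: [0.1, -0.4, -0.4]
width: 55.4
grasp_force: 0.0
```

Emit:
carry_out:
  rows:
    - {"tx":0,"ty":0,"tz":0,"wx":0,"wy":0,"wz":0}
    - {"tx":0,"ty":0,"tz":0,"wx":0,"wy":0,"wz":0}
    - {"tx":0,"ty":0,"tz":0,"wx":0,"wy":0,"wz":0}
    - {"tx":0,"ty":0,"tz":0,"wx":0,"wy":0,"wz":0}
    - {"tx":0,"ty":0,"tz":0,"wx":0,"wy":0,"wz":0}
    - {"tx":0,"ty":0,"tz":0,"wx":0,"wy":0,"wz":0}
  grip: 0
  newtons: 50

```text
t: 6.8
position: [513.7, -375.8, 119.8]
orientation: [0.001, -0.043, 0.999, -0.001]
contact_force: [-0.1, 0.4, 5.8]
width: 24.9
grasp_force: 48.6
```

Emit:
carry_out:
  rows:
    - {"tx":0,"ty":0,"tz":-0.3,"wx":0,"wy":0,"wz":0}
    - {"tx":0,"ty":0,"tz":-0.7,"wx":0,"wy":0,"wz":0}
    - {"tx":0,"ty":0,"tz":-0.9,"wx":0,"wy":0,"wz":0}
    - {"tx":0,"ty":0,"tz":-0.9,"wx":0,"wy":0,"wz":0}
    - {"tx":0,"ty":0,"tz":-0.9,"wx":0,"wy":0,"wz":0}
    - {"tx":0,"ty":0.3,"tz":-0.6,"wx":0,"wy":0,"wz":0}
    - {"tx":0,"ty":0.6,"tz":-0.3,"wx":0,"wy":0,"wz":0}
    - {"tx":0,"ty":0.9,"tz":0,"wx":0,"wy":0,"wz":0}
    - {"tx":0,"ty":1,"tz":0,"wx":0,"wy":0,"wz":0}
    - {"tx":0,"ty":1,"tz":0,"wx":0,"wy":0,"wz":0}
    - {"tx":0,"ty":1,"tz":0,"wx":0,"wy":0,"wz":0}
    - {"tx":0,"ty":1,"tz":0,"wx":0,"wy":0,"wz":0}
    - {"tx":0,"ty":1,"tz":0,"wx":0,"wy":0,"wz":0}
    - {"tx":0,"ty":1,"tz":0,"wx":0,"wy":0,"wz":0}
    - {"tx":0,"ty":1,"tz":0,"wx":0,"wy":0,"wz":0}
    - {"tx":0,"ty":1,"tz":0,"wx":0,"wy":0,"wz":0}
    - {"tx":0,"ty":1,"tz":0,"wx":0,"wy":0,"wz":0}
    - {"tx":0,"ty":1,"tz":0,"wx":0,"wy":0,"wz":0}
    - {"tx":0,"ty":1,"tz":0,"wx":0,"wy":0,"wz":0}
    - {"tx":0,"ty":1,"tz":0,"wx":0,"wy":0,"wz":0}

```text
t: 8.8
position: [481.8, -29.2, 232.4]
orientation: [-0.001, -0.043, 0.999, 0.0]
contact_force: [0.0, -0.0, -1.2]
width: 24.7
grasp_force: 48.6
```

Emit:
carry_out:
  rows:
    - {"tx":0,"ty":1,"tz":0,"wx":0,"wy":0,"wz":0}
    - {"tx":0,"ty":1,"tz":0,"wx":0,"wy":0,"wz":0}
    - {"tx":0,"ty":1,"tz":0.2,"wx":0,"wy":0,"wz":0}
    - {"tx":0,"ty":0.6,"tz":0.5,"wx":0,"wy":0,"wz":0}
    - {"tx":0,"ty":0.15,"tz":0.7,"wx":0,"wy":0,"wz":0}
    - {"tx":0,"ty":0,"tz":0.7,"wx":0,"wy":0,"wz":0}
    - {"tx":0,"ty":0,"tz":0.5,"wx":0,"wy":0,"wz":0}
    - {"tx":0,"ty":0,"tz":0.35,"wx":0,"wy":0,"wz":0}
    - {"tx":0,"ty":0,"tz":0,"wx":0,"wy":0,"wz":0}
    - {"tx":0,"ty":0,"tz":0,"wx":0,"wy":0,"wz":0}
    - {"tx":0,"ty":0,"tz":0,"wx":0,"wy":0,"wz":0}

```text
t: 9.9
position: [476.3, 61.9, 160.5]
orientation: [0.001, -0.043, 0.999, -0.0]
contact_force: [1.0, 0.5, -0.4]
width: 24.9
grasp_force: 48.7
```

Run:
```python
from h import *
c=cam("wrist"); np.savez("w4.npz",**{k:c[k] for k in("image","z_map","xyz","R","f","cx","cy")}); to([473.9,86.4,161],95)
s=bot.get_state();print(s["contact_force"],s["width"],s["orientation"])
for z in (46,40):
  print("expect tip px",proj(c,[*s["position"][:2],s["position"][2]-114.8]),"blue px",proj(c,[473.9,86.4,34]))
x,y=proj(c,[473.9,86.4,34]).astype(int); big=cv2.resize(c["image"][y-60:y+40,x-70:x+70],None,fx=5,fy=5,interpolation=cv2.INTER_CUBIC); print(x-70,y-60); cv2.imwrite("pics/w4.png",big[:,:,::-1])
```

```text
t 9.95 pos [476.3  61.9 160.5] yaw 94.88 shift units(before turn) [ 0.012  0.986 -0.019] turn [-0.001  0.018 -0.02 ]
[-0.58650745  0.87883858 -0.94396166] 24.879171518372814 [ 9.36935540e-04 -4.25833983e-02  9.99092476e-01 -2.86432998e-05]
expect tip px [276.15654547 207.0494567 ] blue px [310.80415362 201.59346797]
expect tip px [276.15654547 207.0494567 ] blue px [310.80415362 201.59346797]
240 141
```

View pics/w4.png

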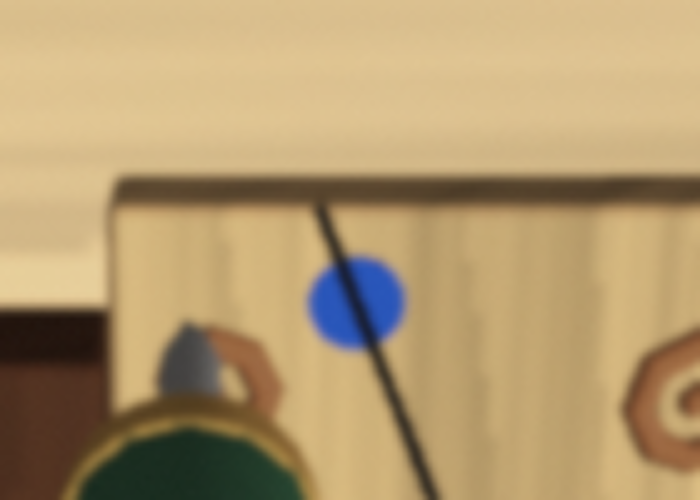

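The crop shows the stylus point at (190,322), i.e. image (278.0,205.4), and the blue dot's centre at (311.4,201.8) with the seam through it.

Run:
```python
from seam import *
c=dict(np.load("w4.npz"))
tip=plane(c,278,205.4,45.7); print("tip",tip); bl=plane(c,311.4,201.8,34); print("blue",bl)
L,b=seam(c,[(316,216,352,305),(322,320,352,364)]) if 0 else (None,None)
M=to([476.3+bl[0]-tip[0],61.9+bl[1]-tip[1],155.5])
x,y=proj(c,[551,125.4,34]);print("bend px",x,y)
```

```text
tip [475.03156831  63.02723348  45.7       ]
blue [474.01683829  86.84034636  34.        ]
t 9.95 pos [476.3  61.9 160.5] yaw 94.88 shift units(before turn) [-0.04   0.954  0.201] turn [0. 0. 0.]
bend px 349.544531968338 300.13264423419423
```

Emit:
carry_out:
  rows:
    - {"tx":-0.02,"ty":0.45,"tz":0,"wx":0,"wy":0,"wz":0}
    - {"tx":-0.02,"ty":0.5,"tz":0.1,"wx":0,"wy":0,"wz":0}
    - {"tx":0,"ty":0,"tz":0.2,"wx":0,"wy":0,"wz":0}
    - {"tx":0,"ty":0,"tz":0,"wx":0,"wy":0,"wz":0}
    - {"tx":0,"ty":0,"tz":0,"wx":0,"wy":0,"wz":0}

```text
t: 10.45
position: [474.1, 85.9, 151.6]
orientation: [-0.001, -0.043, 0.999, -0.0]
contact_force: [0.3, -0.4, 0.1]
width: 24.4
grasp_force: 48.8
```

Run:
```python
from h import *
c=cam("wrist"); np.savez("w5.npz",**{k:c[k] for k in("image","z_map","xyz","R","f","cx","cy")}); to([473.9,86.4,161],95)
s=bot.get_state();print(s["contact_force"])
x,y=proj(c,[473.9,86.4,34]).astype(int); big=cv2.resize(c["image"][y-40:y+40,x-50:x+50],None,fx=7,fy=7,interpolation=cv2.INTER_CUBIC); print(x-50,y-40); cv2.imwrite("pics/w5.png",big[:,:,::-1])
```

```text
t 10.5 pos [474.3  85.8 151.8] yaw 94.92 shift units(before turn) [ 0.014  0.027 -0.368] turn [-0.002 -0.005 -0.014]
[ 0.07893501  0.29038205 -0.26126382]
226 166
```

View pics/w5.png

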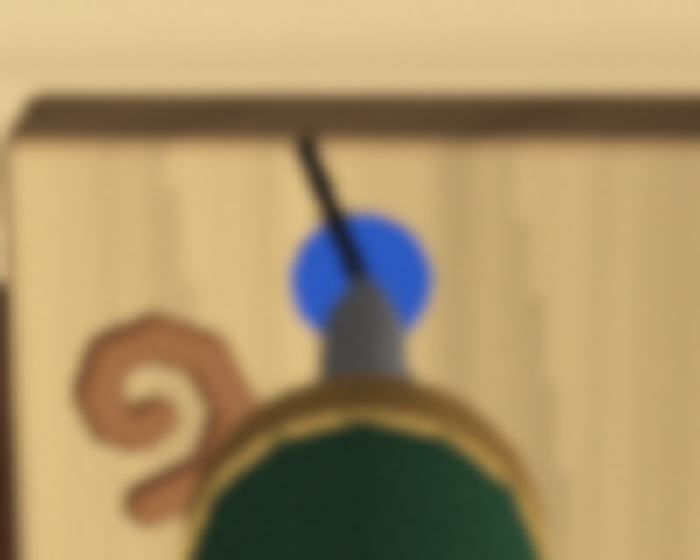

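The point, at crop (363,278), is nearly on the blue dot's centre (362,282), and the seam passes right under it. Next I lower it carefully until it touches.

Emit:
carry_out:
  rows:
    - {"tx":-0.03,"ty":0,"tz":0.04,"wx":0,"wy":0,"wz":0}
    - {"tx":0,"ty":0,"tz":0.04,"wx":0,"wy":0,"wz":0}
    - {"tx":0,"ty":0,"tz":0,"wx":0,"wy":0,"wz":0}
    - {"tx":0,"ty":0,"tz":0,"wx":0,"wy":0,"wz":0}

```text
t: 10.9
position: [475.2, 85.7, 150.0]
orientation: [-0.0, -0.043, 0.999, 0.0]
contact_force: [1.2, 0.2, -0.6]
width: 24.8
grasp_force: 48.8
```

Emit:
carry_out:
  rows:
    - {"tx":0,"ty":0,"tz":0.02,"wx":0,"wy":0,"wz":0}
    - {"tx":0,"ty":0,"tz":0,"wx":0,"wy":0,"wz":0}
    - {"tx":0,"ty":0,"tz":0,"wx":0,"wy":0,"wz":0}

```text
t: 11.2
position: [475.2, 85.8, 149.5]
orientation: [-0.0, -0.043, 0.999, -0.0]
contact_force: [0.5, -0.4, -0.0]
width: 24.8
grasp_force: 48.8
```

Emit:
carry_out:
  rows:
    - {"tx":0,"ty":0,"tz":0.02,"wx":0,"wy":0,"wz":0}
    - {"tx":0,"ty":0,"tz":0,"wx":0,"wy":0,"wz":0}
    - {"tx":0,"ty":0,"tz":0,"wx":0,"wy":0,"wz":0}

```text
t: 11.5
position: [475.2, 85.8, 149.0]
orientation: [-0.0, -0.043, 0.999, 0.0]
contact_force: [-0.1, -0.0, -0.6]
width: 25.2
grasp_force: 48.8
```

Emit:
carry_out:
  rows:
    - {"tx":0,"ty":0,"tz":0.02,"wx":0,"wy":0,"wz":0}
    - {"tx":0,"ty":0,"tz":0,"wx":0,"wy":0,"wz":0}
    - {"tx":0,"ty":0,"tz":0,"wx":0,"wy":0,"wz":0}

```text
t: 11.8
position: [475.3, 85.8, 148.7]
orientation: [0.0, -0.043, 0.999, 0.0]
contact_force: [-0.5, -0.9, -0.2]
width: 24.9
grasp_force: 48.8
```

Emit:
carry_out:
  rows:
    - {"tx":0,"ty":0,"tz":0.02,"wx":0,"wy":0,"wz":0}
    - {"tx":0,"ty":0,"tz":0,"wx":0,"wy":0,"wz":0}
    - {"tx":0,"ty":0,"tz":0,"wx":0,"wy":0,"wz":0}

```text
t: 12.1
position: [475.4, 85.8, 148.4]
orientation: [0.0, -0.043, 0.999, -0.0]
contact_force: [-0.6, -0.4, 3.1]
width: 25.0
grasp_force: 48.8
```

Run:
```python
from h import *
c=cam("wrist"); np.savez("w6.npz",**{k:c[k] for k in("image","z_map","xyz","R","f","cx","cy")}); to([473.9,86.4,161],95)
s=bot.get_state();print(s["contact_force"])
x,y=proj(c,[473.9,86.4,34]).astype(int); big=cv2.resize(c["image"][y-40:y+40,x-50:x+50],None,fx=7,fy=7,interpolation=cv2.INTER_CUBIC); print(x-50,y-40); cv2.imwrite("pics/w6.png",big[:,:,::-1])
```

```text
t 12.15 pos [475.5  85.8 148.4] yaw 94.9 shift units(before turn) [ 0.06   0.028 -0.503] turn [-0.001  0.005 -0.016]
[-1.08578104  1.35968256  2.99688591]
227 165
```

View pics/w6.png

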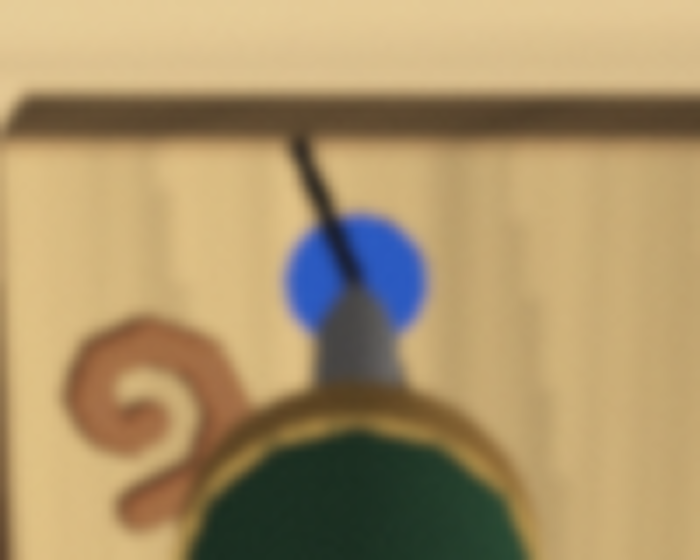

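The point touches at the blue dot with about 3 N, on the seam at crop (357,282). I back off a little and trace the first leg.

Emit:
carry_out:
  rows:
    - {"tx":0,"ty":0,"tz":-0.03,"wx":0,"wy":0,"wz":0}
    - {"tx":-0.111,"ty":0.0444,"tz":0,"wx":0,"wy":0,"wz":0}
    - {"tx":-0.111,"ty":0.0444,"tz":0,"wx":0,"wy":0,"wz":0}
    - {"tx":-0.111,"ty":0.0444,"tz":0,"wx":0,"wy":0,"wz":0}
    - {"tx":-0.111,"ty":0.0444,"tz":0,"wx":0,"wy":0,"wz":0}
    - {"tx":-0.111,"ty":0.0444,"tz":0,"wx":0,"wy":0,"wz":0}
    - {"tx":-0.111,"ty":0.0444,"tz":0,"wx":0,"wy":0,"wz":0}
    - {"tx":-0.111,"ty":0.0444,"tz":0,"wx":0,"wy":0,"wz":0}
    - {"tx":-0.111,"ty":0.0444,"tz":0,"wx":0,"wy":0,"wz":0}
    - {"tx":-0.111,"ty":0.0444,"tz":0,"wx":0,"wy":0,"wz":0}
    - {"tx":-0.111,"ty":0.0444,"tz":0,"wx":0,"wy":0,"wz":0}
    - {"tx":-0.111,"ty":0.0444,"tz":0,"wx":0,"wy":0,"wz":0}
    - {"tx":-0.111,"ty":0.0444,"tz":0,"wx":0,"wy":0,"wz":0}
    - {"tx":-0.111,"ty":0.0444,"tz":0,"wx":0,"wy":0,"wz":0}
    - {"tx":-0.111,"ty":0.0444,"tz":0,"wx":0,"wy":0,"wz":0}
    - {"tx":-0.111,"ty":0.0444,"tz":0,"wx":0,"wy":0,"wz":0}

```text
t: 13.75
position: [515.5, 106.1, 148.8]
orientation: [0.0, -0.043, 0.999, 0.0]
contact_force: [-0.5, 0.5, 0.0]
width: 24.9
grasp_force: 48.7
```

```bash
cat > tr.py <<'E'
from seam import *
import sys
c=cam("wrist"); s=bot.get_state(); print(s["t"],s["position"].round(2),s["contact_force"].round(1))
off=np.array([475.5,85.8])-[473.9,86.4]
tip=s["position"][:2]-off; b=np.array([551.2,125.4]); 
for o,a in((np.array([473.9,86.4]),b),(b,np.array([633.3,110.4]))):
    d=(a-o)/np.linalg.norm(a-o); print("along",(tip-o)@d,"cross(left+)",(tip-o)@[-d[1],d[0]])
print("tip px",proj(c,[*tip,34]))
# seam right before the tip (still visible on image-up side), crop saved
x,y=proj(c,[*tip,34]).astype(int); cv2.imwrite(sys.argv[1],cv2.resize(c["image"][y-40:y+40,x-50:x+50],None,fx=7,fy=7,interpolation=cv2.INTER_CUBIC)[:,:,::-1])
g=cv2.cvtColor(c["image"],cv2.COLOR_RGB2GRAY)
for r in (y-12,y-9,y-6,y-4,y-2,y,y+2,y+4): 
    k=g[r,x-20:x+20]; print(r,"dark cols",[int(i) for i in x-20+np.nonzero(k<110)[0]])
E
python3 tr.py pics/t1.png
```

```text
13.8 [516.02 106.25 148.89] [ 0.7  1.  -0.2]
along 45.38386148520635 cross(left+) 0.008205109728889095
along -32.85186199673576 cross(left+) -24.858985856427914
tip px [277.37288985 205.83629781]
193 dark cols [271, 272, 273]
196 dark cols [272, 273, 274, 275]
199 dark cols [274, 275, 276]
201 dark cols [275, 276, 277]
203 dark cols [275, 276, 277, 278]
205 dark cols [276, 277, 278]
207 dark cols [276, 277, 278, 279]
209 dark cols [274, 275, 276, 277, 278, 279, 280]
```

On the seam (the dark columns at the tip line up with it). I continue to the bend and start the second leg.

Emit:
carry_out:
  rows:
    - {"tx":-0.111,"ty":0.0444,"tz":0,"wx":0,"wy":0,"wz":0}
    - {"tx":-0.111,"ty":0.0444,"tz":0,"wx":0,"wy":0,"wz":0}
    - {"tx":-0.111,"ty":0.0444,"tz":0,"wx":0,"wy":0,"wz":0}
    - {"tx":-0.111,"ty":0.0444,"tz":0,"wx":0,"wy":0,"wz":0}
    - {"tx":-0.111,"ty":0.0444,"tz":0,"wx":0,"wy":0,"wz":0}
    - {"tx":-0.111,"ty":0.0444,"tz":0,"wx":0,"wy":0,"wz":0}
    - {"tx":-0.111,"ty":0.0444,"tz":0,"wx":0,"wy":0,"wz":0}
    - {"tx":-0.111,"ty":0.0444,"tz":0,"wx":0,"wy":0,"wz":0}
    - {"tx":-0.111,"ty":0.0444,"tz":0,"wx":0,"wy":0,"wz":0}
    - {"tx":-0.111,"ty":0.0444,"tz":0,"wx":0,"wy":0,"wz":0}
    - {"tx":-0.111,"ty":0.0444,"tz":0,"wx":0,"wy":0,"wz":0}
    - {"tx":-0.111,"ty":0.0444,"tz":0,"wx":0,"wy":0,"wz":0}
    - {"tx":-0.111,"ty":0.0444,"tz":0,"wx":0,"wy":0,"wz":0}
    - {"tx":-0.1,"ty":0.04,"tz":0,"wx":0,"wy":0,"wz":0}
    - {"tx":0,"ty":0,"tz":0,"wx":0,"wy":0,"wz":0}

```text
t: 15.3
position: [552.8, 124.8, 148.9]
orientation: [0.0, -0.043, 0.999, 0.0]
contact_force: [0.1, -0.3, -0.5]
width: 24.5
grasp_force: 48.7
```

```bash
python3 tr.py pics/t2.png
```

```text
15.35 [552.59 124.76 148.8 ] [-0.  -0.2 -0.8]
along 86.37786656214507 cross(left+) 0.05993653392058971
along -0.1982300997842807 cross(left+) -0.07488909405386039
tip px [277.16378388 204.70516685]
192 dark cols [271, 272, 273]
195 dark cols [272, 273, 274]
198 dark cols [274, 275]
200 dark cols [274, 275, 276]
202 dark cols [275, 276, 277]
204 dark cols [276, 277, 278]
206 dark cols [276, 277, 278]
208 dark cols [275, 276, 277, 278, 279]
```

View pics/t2.png

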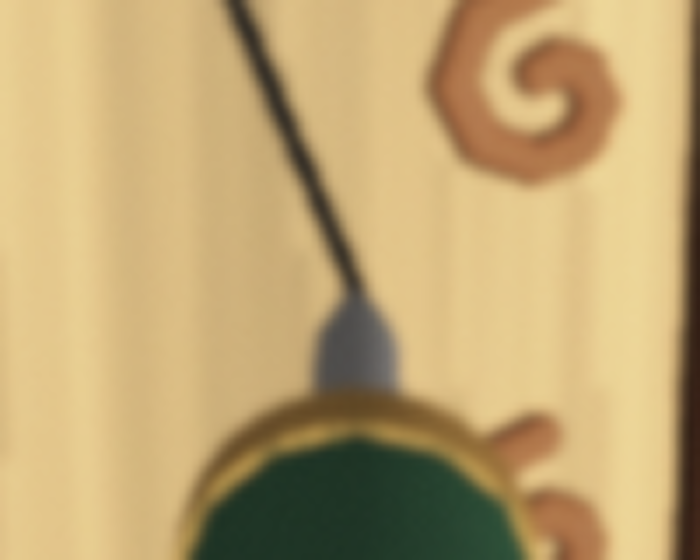

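The point is at the bend, with the seam ending under it at crop (357,290). That was my tenth picture, so from here I use numbers only. Second leg.

Emit:
carry_out:
  rows:
    - {"tx":-0.115,"ty":-0.0314,"tz":0,"wx":0,"wy":0,"wz":0}
    - {"tx":-0.115,"ty":-0.0314,"tz":0,"wx":0,"wy":0,"wz":0}
    - {"tx":-0.115,"ty":-0.0314,"tz":0,"wx":0,"wy":0,"wz":0}
    - {"tx":-0.115,"ty":-0.0314,"tz":0,"wx":0,"wy":0,"wz":0}
    - {"tx":-0.115,"ty":-0.0314,"tz":0,"wx":0,"wy":0,"wz":0}
    - {"tx":-0.115,"ty":-0.0314,"tz":0,"wx":0,"wy":0,"wz":0}
    - {"tx":-0.115,"ty":-0.0314,"tz":0,"wx":0,"wy":0,"wz":0}
    - {"tx":-0.115,"ty":-0.0314,"tz":0,"wx":0,"wy":0,"wz":0}
    - {"tx":-0.115,"ty":-0.0314,"tz":0,"wx":0,"wy":0,"wz":0}
    - {"tx":-0.115,"ty":-0.0314,"tz":0,"wx":0,"wy":0,"wz":0}
    - {"tx":-0.115,"ty":-0.0314,"tz":0,"wx":0,"wy":0,"wz":0}
    - {"tx":-0.115,"ty":-0.0314,"tz":0,"wx":0,"wy":0,"wz":0}
    - {"tx":-0.115,"ty":-0.0314,"tz":0,"wx":0,"wy":0,"wz":0}
    - {"tx":-0.115,"ty":-0.0314,"tz":0,"wx":0,"wy":0,"wz":0}

```text
t: 16.75
position: [593.6, 117.1, 148.8]
orientation: [-0.0, -0.043, 0.999, -0.0]
contact_force: [-0.1, -0.4, -0.0]
width: 24.8
grasp_force: 48.7
```

```bash
python3 tr.py pics/t3.png
```

```text
16.8 [594.19 116.94 148.89] [ 0.3  0.3 -0.3]
along 119.99294696638913 cross(left+) -25.655330450373494
along 42.124374401019594 cross(left+) -0.28874634984223
tip px [276.94795194 205.84389148]
193 dark cols [280, 281, 282, 283]
196 dark cols [280, 281, 282]
199 dark cols [279, 280, 281]
201 dark cols [278, 279, 280]
203 dark cols [277, 278, 279, 280]
205 dark cols [277, 278, 279]
207 dark cols [276, 277, 278, 279]
209 dark cols [274, 275, 276, 277, 278, 279, 280]
```

Emit:
carry_out:
  rows:
    - {"tx":-0.115,"ty":-0.03,"tz":0,"wx":0,"wy":0,"wz":0}
    - {"tx":-0.115,"ty":-0.03,"tz":0,"wx":0,"wy":0,"wz":0}
    - {"tx":-0.115,"ty":-0.03,"tz":0,"wx":0,"wy":0,"wz":0}
    - {"tx":-0.115,"ty":-0.03,"tz":0,"wx":0,"wy":0,"wz":0}
    - {"tx":-0.115,"ty":-0.03,"tz":0,"wx":0,"wy":0,"wz":0}
    - {"tx":-0.115,"ty":-0.03,"tz":0,"wx":0,"wy":0,"wz":0}
    - {"tx":-0.115,"ty":-0.03,"tz":0,"wx":0,"wy":0,"wz":0}
    - {"tx":-0.115,"ty":-0.03,"tz":0,"wx":0,"wy":0,"wz":0}
    - {"tx":-0.115,"ty":-0.031,"tz":0,"wx":0,"wy":0,"wz":0}
    - {"tx":-0.115,"ty":-0.031,"tz":0,"wx":0,"wy":0,"wz":0}
    - {"tx":-0.115,"ty":-0.031,"tz":0,"wx":0,"wy":0,"wz":0}
    - {"tx":-0.115,"ty":-0.031,"tz":0,"wx":0,"wy":0,"wz":0}
    - {"tx":-0.115,"ty":-0.031,"tz":0,"wx":0,"wy":0,"wz":0}
    - {"tx":-0.115,"ty":-0.031,"tz":0,"wx":0,"wy":0,"wz":0}
    - {"tx":0,"ty":0,"tz":0,"wx":0,"wy":0,"wz":0}
    - {"tx":0,"ty":0,"tz":0,"wx":0,"wy":0,"wz":0}

```text
t: 18.4
position: [634.7, 109.9, 148.8]
orientation: [0.0, -0.043, 0.999, -0.0]
contact_force: [-0.5, 0.2, -0.1]
width: 25.1
grasp_force: 48.7
```

```bash
cat >> tr.py <<'E'
hsv=cv2.cvtColor(c["image"],cv2.COLOR_RGB2HSV).astype(int); m=(hsv[:,:,0]>45)&(hsv[:,:,0]<72)&(hsv[:,:,1]>150)&(hsv[:,:,2]>130); m[:y-30]=0;m[y+15:]=0
for q in comps(m): print("green",q)
E
python3 tr.py pics/t4.png; python3 -c "
from h import *
to([513.7,-375.8,235],95)"
```

```text
18.45 [634.61 109.91 148.82] [ 1.7  0.  -1.3]
along 152.91178379535282 cross(left+) -50.14336555703232
along 83.15113488930315 cross(left+) 0.05564498847293264
tip px [277.29040661 204.85176199]
192 dark cols [280, 281, 282]
195 dark cols [279, 280, 281]
198 dark cols [278, 279, 280, 281]
200 dark cols [278, 279, 280]
202 dark cols [277, 278, 279, 280]
204 dark cols [276, 277, 278, 279]
206 dark cols [276, 277, 278, 279]
208 dark cols [275, 276, 277, 278, 279, 280]
green (array([273.1, 203.3]), array([270, 199,   8,  11,  48], dtype=int32))
green (array([282.9, 203.9]), array([281, 200,   5,   9,  31], dtype=int32))
t 18.45 pos [634.6 109.9 148.8] yaw 94.9 shift units(before turn) [  6.478 -18.944  -3.448] turn [-0.001  0.004 -0.016]
```

The trace ends at the green dot (spanning cols 270–285, tip at 277,205). Now lift and carry the stylus back.

Emit:
carry_out:
  rows:
    - {"tx":-0.04,"ty":-0.01,"tz":0,"wx":0,"wy":0,"wz":0}
    - {"tx":0,"ty":0,"tz":0,"wx":0,"wy":0,"wz":0}
    - {"tx":0,"ty":0,"tz":-0.4,"wx":0,"wy":0,"wz":0}
    - {"tx":0,"ty":0,"tz":-0.8,"wx":0,"wy":0,"wz":0}
    - {"tx":0,"ty":0,"tz":-0.9,"wx":0,"wy":0,"wz":0}
    - {"tx":0,"ty":0,"tz":-0.9,"wx":0,"wy":0,"wz":0}
    - {"tx":0.12,"ty":-0.35,"tz":-0.45,"wx":0,"wy":0,"wz":0}
    - {"tx":0.24,"ty":-0.7,"tz":0,"wx":0,"wy":0,"wz":0}
    - {"tx":0.34,"ty":-1,"tz":0,"wx":0,"wy":0,"wz":0}
    - {"tx":0.34,"ty":-1,"tz":0,"wx":0,"wy":0,"wz":0}
    - {"tx":0.34,"ty":-1,"tz":0,"wx":0,"wy":0,"wz":0}
    - {"tx":0.34,"ty":-1,"tz":0,"wx":0,"wy":0,"wz":0}
    - {"tx":0.34,"ty":-1,"tz":0,"wx":0,"wy":0,"wz":0}
    - {"tx":0.34,"ty":-1,"tz":0,"wx":0,"wy":0,"wz":0}
    - {"tx":0.34,"ty":-1,"tz":0,"wx":0,"wy":0,"wz":0}
    - {"tx":0.34,"ty":-1,"tz":0,"wx":0,"wy":0,"wz":0}
    - {"tx":0.34,"ty":-1,"tz":0,"wx":0,"wy":0,"wz":0}
    - {"tx":0.34,"ty":-1,"tz":0,"wx":0,"wy":0,"wz":0}
    - {"tx":0.34,"ty":-1,"tz":0,"wx":0,"wy":0,"wz":0}
    - {"tx":0.34,"ty":-1,"tz":0,"wx":0,"wy":0,"wz":0}

```text
t: 20.45
position: [550.4, -226.5, 233.2]
orientation: [-0.001, -0.042, 0.999, 0.001]
contact_force: [1.2, 0.6, -1.0]
width: 24.7
grasp_force: 48.6
```

Emit:
carry_out:
  rows:
    - {"tx":0.35,"ty":-1,"tz":0,"wx":0,"wy":0,"wz":0}
    - {"tx":0.35,"ty":-1,"tz":0,"wx":0,"wy":0,"wz":0}
    - {"tx":0.35,"ty":-1,"tz":0,"wx":0,"wy":0,"wz":0}
    - {"tx":0.35,"ty":-1,"tz":0,"wx":0,"wy":0,"wz":0}
    - {"tx":0.35,"ty":-1,"tz":0,"wx":0,"wy":0,"wz":0}
    - {"tx":0.24,"ty":-0.6,"tz":0,"wx":0,"wy":0,"wz":0}
    - {"tx":0.1,"ty":-0.28,"tz":0,"wx":0,"wy":0,"wz":0}
    - {"tx":0,"ty":0,"tz":0,"wx":0,"wy":0,"wz":0}
    - {"tx":0,"ty":0,"tz":0,"wx":0,"wy":0,"wz":0}

```text
t: 21.35
position: [513.1, -374.9, 234.7]
orientation: [-0.0, -0.043, 0.999, 0.001]
contact_force: [0.8, -0.3, -0.3]
width: 24.8
grasp_force: 48.6
```

```bash
python3 -c "
from h import *
to([513.6,-375.6,235],95); s=bot.get_state(); print(s['contact_force'],s['width'])
c=cam('wrist')
Q=np.array([depth(c,u,v) for v in range(60,300,2) for u in range(180,360,2)]); Q=Q[(abs(Q[:,2]-64)<4)&(abs(Q[:,0]-513)<60)&(abs(Q[:,1]+375)<60)]; print(cv2.minAreaRect(Q[:,:2].astype(np.float32)))"
```

```text
t 21.35 pos [ 513.1 -374.9  234.7] yaw 94.91 shift units(before turn) [-0.016 -0.029 -0.013] turn [ 0.011 -0.002 -0.014]
[ 0.76071704 -0.27015268 -0.27181045] 24.76973343056827
((513.8670043945312, -375.17144775390625), (74.89448547363281, 75.2182388305664), 79.06192779541016)
```

Emit:
carry_out:
  rows:
    - {"tx":-0.02,"ty":-0.03,"tz":0.3,"wx":0,"wy":0,"wz":0}
    - {"tx":0,"ty":0,"tz":0.6,"wx":0,"wy":0,"wz":0}
    - {"tx":0,"ty":0,"tz":0.6,"wx":0,"wy":0,"wz":0}
    - {"tx":0,"ty":0,"tz":0.5,"wx":0,"wy":0,"wz":0}
    - {"tx":0,"ty":0,"tz":0.5,"wx":0,"wy":0,"wz":0}
    - {"tx":0,"ty":0,"tz":0.5,"wx":0,"wy":0,"wz":0}
    - {"tx":0,"ty":0,"tz":0.5,"wx":0,"wy":0,"wz":0}
    - {"tx":0,"ty":0,"tz":0.5,"wx":0,"wy":0,"wz":0}
    - {"tx":0,"ty":0,"tz":0.3,"wx":0,"wy":0,"wz":0}
    - {"tx":0,"ty":0,"tz":0.2,"wx":0,"wy":0,"wz":0}
    - {"tx":0,"ty":0,"tz":0.06,"wx":0,"wy":0,"wz":0}
    - {"tx":0,"ty":0,"tz":0,"wx":0,"wy":0,"wz":0}
    - {"tx":0,"ty":0,"tz":0,"wx":0,"wy":0,"wz":0}

```text
t: 22.7
position: [514.2, -376.8, 121.8]
orientation: [0.0, -0.043, 0.999, -0.0]
contact_force: [0.1, 0.3, -0.3]
width: 24.8
grasp_force: 48.6
```

Emit:
carry_out:
  rows:
    - {"tx":0,"ty":0,"tz":0.04,"wx":0,"wy":0,"wz":0}
    - {"tx":0,"ty":0,"tz":0.03,"wx":0,"wy":0,"wz":0}
    - {"tx":0,"ty":0,"tz":0,"wx":0,"wy":0,"wz":0}
    - {"tx":0,"ty":0,"tz":0,"wx":0,"wy":0,"wz":0}

```text
t: 23.1
position: [514.0, -376.6, 119.8]
orientation: [0.0, -0.043, 0.999, -0.0]
contact_force: [-0.4, 0.6, 0.6]
width: 25.3
grasp_force: 48.8
```

Emit:
carry_out:
  rows:
    - {"tx":0,"ty":0.02,"tz":0.02,"wx":0,"wy":0,"wz":0}
    - {"tx":0,"ty":0,"tz":0,"wx":0,"wy":0,"wz":0}
    - {"tx":0,"ty":0,"tz":0,"wx":0,"wy":0,"wz":0}

```text
t: 23.4
position: [514.1, -376.6, 119.8]
orientation: [0.0, -0.043, 0.999, -0.001]
contact_force: [-1.5, -1.3, 5.4]
width: 24.7
grasp_force: 48.8
```

Emit:
carry_out:
  rows:
    - {"tx":0,"ty":0,"tz":0,"wx":0,"wy":0,"wz":0}
    - {"tx":0,"ty":0,"tz":0,"wx":0,"wy":0,"wz":0}
    - {"tx":0,"ty":0,"tz":0,"wx":0,"wy":0,"wz":0}
    - {"tx":0,"ty":0,"tz":0,"wx":0,"wy":0,"wz":0}
    - {"tx":0,"ty":0,"tz":0,"wx":0,"wy":0,"wz":0}
    - {"tx":0,"ty":0,"tz":0,"wx":0,"wy":0,"wz":0}
  grip: 0.65

```text
t: 24.0
position: [513.7, -375.8, 118.6]
orientation: [-0.0, -0.043, 0.999, 0.0]
contact_force: [-0.5, -0.9, -0.9]
width: 55.7
grasp_force: 0.0
```

Emit:
carry_out:
  rows:
    - {"tx":0,"ty":0,"tz":-0.4,"wx":0,"wy":0,"wz":0}
    - {"tx":0,"ty":0,"tz":-0.8,"wx":0,"wy":0,"wz":0}
    - {"tx":0,"ty":0,"tz":-0.9,"wx":0,"wy":0,"wz":0}
    - {"tx":0,"ty":0,"tz":-0.9,"wx":0,"wy":0,"wz":0}
    - {"tx":0,"ty":0,"tz":-0.9,"wx":0,"wy":0,"wz":0}
    - {"tx":0,"ty":0,"tz":-0.9,"wx":0,"wy":0,"wz":0}
    - {"tx":0,"ty":0,"tz":-0.6,"wx":0,"wy":0,"wz":0}
    - {"tx":0,"ty":0,"tz":-0.2,"wx":0,"wy":0,"wz":0}
    - {"tx":0,"ty":0,"tz":0,"wx":0,"wy":0,"wz":0}

```text
t: 24.9
position: [514.1, -376.2, 259.8]
orientation: [0.001, -0.043, 0.999, -0.001]
contact_force: [0.4, 0.3, 0.0]
width: 55.6
grasp_force: 0.0
```

Run:
```python
from h import *
c=cam("wrist")
hsv=cv2.cvtColor(c["image"],cv2.COLOR_RGB2HSV).astype(int);H,S,V=[hsv[:,:,i] for i in range(3)]
m=(H>55)&(H<95)&(S>80); m[:,:240]=0;m[:,300:]=0;m[250:]=0
P=np.array([depth(c,u,v) for v,u in zip(*np.nonzero(m))]); t=P[(P[:,2]>155)&(P[:,2]<170)]
print("top",np.median(t,0),t.max(0)); print([P[(P[:,2]>z)&(P[:,2]<z+20)].mean(0).round(1) for z in (70,90,110,130)])
# jig features from top
c=cam("top"); hsv=cv2.cvtColor(c["image"],cv2.COLOR_RGB2HSV).astype(int);H,S,V=[hsv[:,:,i] for i in range(3)]
k=np.zeros(H.shape,bool);k[184:222,262:282]=1; q=[depth(c,u,v) for v,u in zip(*np.nonzero((H<16)&(S>180)&(V>140)&k))]; q=np.array(q); q=q[q[:,2]>88]
r=cv2.minAreaRect(q[:,:2].astype(np.float32)); print("bar",r,q[:,2].max())
to([r[0][0],r[0][1],240],95)
```

```text
top [ 512.48650848 -375.7143584   158.54548844] [ 525.19044484 -364.10414396  160.88975295]
[array([ 502.6, -375.8,   85.5]), array([ 503.1, -376.1,  100.3]), array([ 503.2, -376.1,  120.3]), array([ 503.2, -376.3,  140.2])]
bar ((495.02484130859375, -11.971534729003906), (226.43165588378906, 26.15517234802246), 11.462410926818848) 1640.746296822678
t 25.0 pos [ 513.2 -375.4  257.5] yaw 94.9 shift units(before turn) [-0.517 14.546  0.723] turn [ 0.015 -0.014 -0.017]
```

Stylus is home and upright. Over to the spring jaw.

Emit:
carry_out:
  rows:
    - {"tx":-0.08,"ty":0.4,"tz":0,"wx":0,"wy":0,"wz":0}
    - {"tx":-0.15,"ty":0.8,"tz":0,"wx":0,"wy":0,"wz":0}
    - {"tx":-0.18,"ty":1,"tz":0,"wx":0,"wy":0,"wz":0}
    - {"tx":-0.18,"ty":1,"tz":0,"wx":0,"wy":0,"wz":0}
    - {"tx":-0.18,"ty":1,"tz":0,"wx":0,"wy":0,"wz":0}
    - {"tx":-0.18,"ty":1,"tz":0,"wx":0,"wy":0,"wz":0}
    - {"tx":-0.18,"ty":1,"tz":0,"wx":0,"wy":0,"wz":0}
    - {"tx":-0.18,"ty":1,"tz":0,"wx":0,"wy":0,"wz":0}
    - {"tx":-0.18,"ty":1,"tz":0,"wx":0,"wy":0,"wz":0}
    - {"tx":-0.18,"ty":1,"tz":0,"wx":0,"wy":0,"wz":0}
    - {"tx":-0.18,"ty":1,"tz":0,"wx":0,"wy":0,"wz":0}
    - {"tx":-0.18,"ty":1,"tz":0,"wx":0,"wy":0,"wz":0}
    - {"tx":-0.18,"ty":1,"tz":0,"wx":0,"wy":0,"wz":0}
    - {"tx":-0.18,"ty":1,"tz":0,"wx":0,"wy":0,"wz":0}
    - {"tx":-0.18,"ty":1,"tz":0.3,"wx":0,"wy":0,"wz":0}
    - {"tx":-0.18,"ty":1,"tz":0.3,"wx":0,"wy":0,"wz":0}
    - {"tx":-0.07,"ty":0.5,"tz":0.2,"wx":0,"wy":0,"wz":0}
    - {"tx":0,"ty":0.2,"tz":0,"wx":0,"wy":0,"wz":0}
    - {"tx":0,"ty":0,"tz":0,"wx":0,"wy":0,"wz":0}
    - {"tx":0,"ty":0,"tz":0,"wx":0,"wy":0,"wz":0}

```text
t: 27.0
position: [550.1, 25.6, 239.2]
orientation: [0.0, -0.043, 0.999, -0.0]
contact_force: [0.3, -1.1, -0.2]
width: 55.8
grasp_force: 0.0
```

```bash
cat > jaw.py <<'E'
from h import *
def look():
    c=cam("wrist"); hsv=cv2.cvtColor(c["image"],cv2.COLOR_RGB2HSV).astype(int);H,S,V=[hsv[:,:,i] for i in range(3)]
    m=(H<18)&(S>190)&(V>120); q=[]
    for v,u in zip(*np.nonzero(m)):
        p=depth(c,u,v)
        if 92<p[2]<102: q.append(p)
    q=np.array(q); r=cv2.minAreaRect(q[:,:2].astype(np.float32)); print("bar",r,"top z",np.percentile(q[:,2],98)); t=q[q[:,2]>96.5]; print("ridge x-range",t[:,0].min(),t[:,0].max(),"fit",np.polyfit(t[:,0]-550,t[:,1],1))
    m=((H<8)|(H>172))&(S>170)&(V>110)
    for ce,s in comps(m,15):
        p=plane(c,*ce,18); print("red",ce,s,p.round(1),depth(c,*ce).round(1))
    return c,H,S,V
E
python3 - <<'E'
from jaw import *
c,H,S,V=look(); np.savez("w7.npz",**{k:c[k] for k in("image","z_map","xyz","R","f","cx","cy")})
to([550,3,240],95)
E
```

```text
bar ((560.5614013671875, 3.4626407623291016), (86.85201263427734, 16.79296875), 4.81266975402832) top z 99.13008027518696
ridge x-range 517.6404710829406 604.1558909825992 fit [ 0.07926506 -1.64483439]
red [239.8 284.6] [236 273   9  24 169] [673.5  -3.3  18. ] [673.8  -3.3  17.4]
red [239.3 304.4] [235 300  10   9  75] [697.6  -2.5  18. ] [691.   -1.8  28.1]
t 27.05 pos [550.2  25.4 239.3] yaw 94.85 shift units(before turn) [ 0.086 -0.891 -0.029] turn [-0.005  0.006 -0.025]
```

Run:
```python
from h import *
c=dict(np.load("w7.npz")); x,y=proj(c,[660,56,20]).astype(int); print(x,y)
g=cv2.cvtColor(c["image"],cv2.COLOR_RGB2GRAY)
print("cols",x-14,x+14)
for r in range(y-24,y+26,2): print(r,"".join("#" if k<70 else "+" if k<130 else "." if k<190 else " " for k in g[r,x-14:x+15]), c["z_map"][r,x].round(0), depth(c,x,r)[[0,2]].round(0))
```

```text
296 278
cols 282 310
254 .......+###################++ 345.0 [621.  43.]
256 .......+###################++ 346.0 [624.  43.]
258 .......+###################++ 345.0 [625.  44.]
260 .......+###################++ 347.0 [628.  43.]
262 .......++##################++ 347.0 [630.  43.]
264 .........++++###++++++++++++. 350.0 [633.  41.]
266 ............+##+.........+++. 370.0 [644.  24.]
268 ............+##+.........+++. 372.0 [647.  23.]
270 ............+##+..........++. 373.0 [649.  23.]
272 ............++#+..........++. 373.0 [651.  23.]
274 .............+++...........+. 374.0 [654.  22.]
276             .++.        ..... 374.0 [656.  23.]
278             .++.        ..... 376.0 [658.  22.]
280             .+++       ...... 375.0 [660.  23.]
282       .     .++.        ..... 376.0 [662.  23.]
284       .      .+.        ..... 377.0 [665.  23.]
286       .        .       ...... 390.0 [673.  12.]
288                .       ...... 390.0 [676.  12.]
290                .       ...... 390.0 [677.  14.]
292                        ...... 389.0 [679.  15.]
294 ............................. 394.0 [684.  11.]
296 ............................. 396.0 [687.   9.]
298 .......                       395.0 [689.  11.]
300                               396.0 [691.  11.]
302                               396.0 [693.  11.]
```

Run:
```python
from h import *
c=dict(np.load("w7.npz"))
for u,v in((297,280),(298,284)): print(depth(c,u,v).round(1))
p=plane(c,297.7,284,23.5); r=plane(c,239.8,284.6,18)
a=np.radians(4.8); j=np.array([-np.sin(a),np.cos(a)])
print(p,r,"travel",(p-r)[:2]@j, [plane(c,239.8,284.6,z)[1].round(1) for z in(14,18,22)])
to([560,0.5,96],94.8)
```

```text
[665.4  57.2  13.4]
[670.1  58.7  13.4]
[664.39945592  57.30483928  23.5       ] [673.46507718  -3.26308034  18.        ] travel 61.11409103467115 [np.float64(-3.5), np.float64(-3.3), np.float64(-3.0)]
t 27.05 pos [550.2  25.4 239.3] yaw 94.85 shift units(before turn) [-0.301 -1.022  5.731] turn [-0.005  0.006  0.008]
```

Emit:
carry_out:
  rows:
    - {"tx":-0.3,"ty":-0.5,"tz":0.3,"wx":0,"wy":0,"wz":0}
    - {"tx":0,"ty":-0.5,"tz":0.7,"wx":0,"wy":0,"wz":0}
    - {"tx":0,"ty":0,"tz":0.8,"wx":0,"wy":0,"wz":0}
    - {"tx":0,"ty":0,"tz":0.8,"wx":0,"wy":0,"wz":0}
    - {"tx":0,"ty":0,"tz":0.8,"wx":0,"wy":0,"wz":0}
    - {"tx":0,"ty":0,"tz":0.8,"wx":0,"wy":0,"wz":0}
    - {"tx":0,"ty":0,"tz":0.7,"wx":0,"wy":0,"wz":0}
    - {"tx":0,"ty":0,"tz":0.6,"wx":0,"wy":0,"wz":0}
    - {"tx":0,"ty":0,"tz":0.3,"wx":0,"wy":0,"wz":0}
    - {"tx":0,"ty":0,"tz":0,"wx":0,"wy":0,"wz":0}
    - {"tx":0,"ty":0,"tz":0,"wx":0,"wy":0,"wz":0}

```text
t: 28.15
position: [560.3, 1.6, 94.3]
orientation: [0.0, -0.043, 0.999, -0.0]
contact_force: [0.1, -0.1, -0.0]
width: 55.3
grasp_force: 0.0
```

Emit:
carry_out:
  rows:
    - {"tx":0,"ty":0,"tz":0,"wx":0,"wy":0,"wz":0}
    - {"tx":0,"ty":0,"tz":0,"wx":0,"wy":0,"wz":0}
    - {"tx":0,"ty":0,"tz":0,"wx":0,"wy":0,"wz":0}
    - {"tx":0,"ty":0,"tz":0,"wx":0,"wy":0,"wz":0}
    - {"tx":0,"ty":0,"tz":0,"wx":0,"wy":0,"wz":0}
    - {"tx":0,"ty":0,"tz":0,"wx":0,"wy":0,"wz":0}
  grip: 0
  newtons: 60

```text
t: 28.75
position: [560.4, 1.9, 95.0]
orientation: [0.001, -0.043, 0.999, -0.0]
contact_force: [-1.9, 0.9, 5.8]
width: 18.3
grasp_force: 58.7
```

Emit:
carry_out:
  rows:
    - {"tx":0,"ty":-0.1,"tz":0,"wx":0,"wy":0,"wz":0}
    - {"tx":0,"ty":-0.25,"tz":0,"wx":0,"wy":0,"wz":0}
    - {"tx":0,"ty":-0.3,"tz":0,"wx":0,"wy":0,"wz":0}
    - {"tx":0,"ty":-0.3,"tz":0,"wx":0,"wy":0,"wz":0}
    - {"tx":0,"ty":-0.3,"tz":0,"wx":0,"wy":0,"wz":0}
    - {"tx":0,"ty":-0.3,"tz":0,"wx":0,"wy":0,"wz":0}
    - {"tx":0,"ty":-0.3,"tz":0,"wx":0,"wy":0,"wz":0}
    - {"tx":0,"ty":-0.2,"tz":0,"wx":0,"wy":0,"wz":0}
    - {"tx":0,"ty":-0.1,"tz":0,"wx":0,"wy":0,"wz":0}
    - {"tx":0,"ty":0,"tz":0,"wx":0,"wy":0,"wz":0}
    - {"tx":0,"ty":0,"tz":0,"wx":0,"wy":0,"wz":0}

```text
t: 29.85
position: [564.7, -48.4, 95.0]
orientation: [0.001, -0.042, 0.999, 0.003]
contact_force: [-1.2, 10.8, 6.7]
width: 18.0
grasp_force: 59.1
```

```bash
cat > mk.py <<'E'
from h import *
s=bot.get_state(); print(s["t"],s["position"].round(1),s["contact_force"].round(1),s["width"])
for n in("top","scene"):
    c=cam(n); P=np.array([660,-3.3,16.]); x,y=proj(c,P).astype(int)
    hsv=cv2.cvtColor(c["image"],cv2.COLOR_RGB2HSV).astype(int);H,S,V=[hsv[:,:,i] for i in range(3)]
    r=((H<8)|(H>172))&(S>150)&(V>100); d=(V<90); w=(S<60)&(V>150)
    print(n,"cols",x-22,"to",x+22)
    for v in range(y-14,y+14): print(v,"".join("R" if r[v,u] else "#" if d[v,u] else "w" if w[v,u] else "." for u in range(x-22,x+23)))
E
python3 mk.py
```

```text
29.85 [564.7 -48.4  95. ] [-1.2 10.8  6.7] 18.005942939870046
top cols 251 to 295
160 .............................................
161 .............................................
162 .............................................
163 ......................RR.....................
164 .....................RRR.....................
165 .....................RRR................w....
166 ......................RR.wwwwwwwwwwwwwwww....
167 .......wwwwwwwwwwwwww.RR.wwwwwwwwwwwwwwww....
168 .wwwwwwwwwwwwwwwwww#.RRR.wwwwwwwwwwwwwwww....
169 .wwwwwwwwwwwwwwwwww#####.wwwwwwwwwwwwwwwww...
170 .wwwwwwwwwwwwwwww..#####.wwwwwwwwwwwwwwwww...
171 .wwwwwwwwwwwwwwww########.....wwwwwwwwwwww...
172 .wwwwwwwwwwwwwww.#....#########..wwwwwwww....
173 .wwwwwwwwwwwwwww.R....#############..........
174 .wwwwwwwwww......R...R.##.#############......
175 ................RR...R###..################..
176 ................R.....##RR.......############
177 ...............RR...R.##RRRRR........########
178 ..............#RR...R###RRRRRRRRRR.......####
179 ..............#R.....##.RRRRRRRRRRRRRR.......
180 ..............
[... 1103 characters left out ...]

267 ............................................w
268 .....................................wwwwwwww
269 .....................RRR.......wwwwwwwwwwwwww
270 .....................RRRR..wwwwwwwwwwwwwwwwww
271 .................www.RRRR.wwwwwwwwwwwwwwwwwww
272 ..........wwwwwwwwww.RRRR..wwwwwwwwwwwwwwwwww
273 ...wwwwwwwwwwwwwwwww..RRRR..wwwwwwwwwwwwwwwww
274 wwwwwwwwwwwwwwwwwwww..RRRR..wwwwwwwwwwwwwwwww
275 wwwwwwwwwwwwwwwwwwwww.RRRRR.wwwwwwwwwww......
276 wwwwwwwwwwwwwwwwwwwww..RRRR.wwww.............
277 wwwwwwwwwwwwwwwwwwwww..R..R..................
278 wwwwwwwwwwwwwwwwwww.....#....................
279 wwwwwwwwwwww.................................
280 .wwww........................................
```

```bash
cat > mk2.py <<'E'
from h import *
c=cam("scene"); im=c["image"].astype(int); a=np.radians(4.8); j=np.array([-np.sin(a),np.cos(a)])
s=bot.get_state(); print(s["t"],s["position"].round(2))
for v in range(258,280): print(v," ".join("%3d/%-3d"%(im[v,u,0],im[v,u,1]) for u in range(281,295)))
E
python3 mk2.py; python3 -c "
from h import *
c=cam('scene')
for p in((640,-2,24),(665,-4,24),(673.5,-3.3,18),(673.5,-8.3,18),(673.5,1.7,18),(664.4,57.3,23.5),(685,-4,18)): print(p,proj(c,p).round(1))"
```

```text
30.0 [564.71 -48.36  94.95]
258 190/155 156/125  84/62   41/25   34/16   33/18   31/18   32/16   35/19   60/42  120/94  175/143 188/155 188/154
259 187/154 160/128  96/73   46/31   33/20   30/19   27/18   34/21   39/23   66/46  125/98  173/141 185/151 187/153
260 182/150 162/130 112/85   64/45   49/34   42/30   35/26   57/42   86/65  109/84  148/118 184/149 192/157 195/161
261 187/153 177/145 150/120 119/92  108/83   88/67   61/47   99/79  152/122 174/141 186/152 196/162 201/166 202/167
262 195/161 195/160 187/153 178/145 171/138 141/113  82/66  106/86  168/135 195/159 203/167 202/167 204/168 204/168
263 202/166 202/166 200/164 200/164 195/159 166/134 101/81   97/78  155/126 194/159 201/165 201/167 200/165 203/167
264 204/169 201/167 202/167 202/167 197/163 172/141 115/92   88/72  139/111 190/156 200/164 200/164 199/163 199/163
265 200/166 201/166 199/165 199/164 198/163 183/150 144/116  99/80  136/109 188/154 199/164 203/166 202/167 202/166
266 199/163 200/165 200/164 202/165 201/162 196/155 170/134 123/97  132/105 183/150 203/167 204/170 204/167 204/169
267 202/166 202/163 201/157 
[... 992 characters left out ...]
199/200 215/215 216/218
276 226/226 212/213 196/194 185/170 152/92  143/25  142/11  138/27  148/77  169/137 176/168 176/174 184/182 180/176
277 215/217 206/206 191/190 174/163 132/93  103/30   94/3    96/20  115/60  142/109 158/141 165/150 172/153 173/149
278 178/174 172/166 167/157 156/138 124/89   94/35   85/11   91/22  112/59  147/106 170/139 175/147 182/150 183/151
279 171/148 172/146 173/146 169/140 148/110 115/65  107/51  112/60  136/88  165/123 183/147 189/155 189/156 190/155
(640, -2, 24) [285.3 259.2]
(665, -4, 24) [285.7 267.2]
(673.5, -3.3, 18) [286.4 271.6]
(673.5, -8.3, 18) [284.3 271.8]
(673.5, 1.7, 18) [288.6 271.4]
(664.4, 57.3, 23.5) [311.8 265. ]
(685, -4, 18) [286.7 275.4]
```

```bash
python3 -c "
from h import *
c=cam('scene'); a=np.radians(4.8); j=np.array([-np.sin(a),np.cos(a)])
for z in(22,24,26): print('ptr',z,[(plane(c,u,v,z)[:2]@j).round(2) for u,v in((287.6,264),(288.4,266),(289.1,269))])
for z in(15,18,21): print('mark',z,[(plane(c,u,v,z)[:2]@j).round(2) for u,v in((285.0,269),(285.4,271),(286.2,274),(286.8,276))])
print(plane(c,285.4,271,18))
"
```

```text
ptr 22 [np.float64(-52.98), np.float64(-52.42), np.float64(-52.71)]
ptr 24 [np.float64(-53.36), np.float64(-52.8), np.float64(-53.09)]
ptr 26 [np.float64(-53.74), np.float64(-53.18), np.float64(-53.47)]
mark 15 [np.float64(-60.82), np.float64(-61.13), np.float64(-61.12), np.float64(-60.97)]
mark 18 [np.float64(-61.35), np.float64(-61.65), np.float64(-61.65), np.float64(-61.5)]
mark 21 [np.float64(-61.88), np.float64(-62.18), np.float64(-62.18), np.float64(-62.03)]
[671.3954253   -5.49293764  18.        ]
```

Emit:
carry_out:
  rows:
    - {"tx":0,"ty":-0.1,"tz":0,"wx":0,"wy":0,"wz":0}
    - {"tx":0,"ty":-0.14,"tz":0,"wx":0,"wy":0,"wz":0}
    - {"tx":0,"ty":-0.1,"tz":0,"wx":0,"wy":0,"wz":0}
    - {"tx":0,"ty":0,"tz":0,"wx":0,"wy":0,"wz":0}
    - {"tx":0,"ty":0,"tz":0,"wx":0,"wy":0,"wz":0}
    - {"tx":0,"ty":0,"tz":0,"wx":0,"wy":0,"wz":0}

```text
t: 30.7
position: [565.4, -56.5, 94.9]
orientation: [0.0, -0.042, 0.999, 0.003]
contact_force: [-2.0, 11.0, 6.5]
width: 18.2
grasp_force: 59.2
```

```bash
python3 mk2.py
```

```text
30.75 [565.43 -56.53  94.95]
258  33/17   35/20   34/18   34/20   35/19   42/25   73/50  135/105 181/146 189/154 190/156 190/156 189/155 189/154
259  37/21   33/18   30/18   30/17   36/20   41/24   74/52  133/102 175/142 186/152 186/153 186/153 187/153 188/153
260  44/29   32/20   27/19   32/21   44/28   61/41   93/68  144/113 180/147 189/154 190/156 192/158 193/159 194/159
261  82/62   68/51   49/39   51/39   84/63  113/87  142/112 177/143 194/159 198/163 199/164 199/164 200/165 202/167
262 152/121 141/112 100/80   79/63  124/100 168/136 186/152 196/161 203/167 203/167 202/168 204/169 204/169 204/170
263 191/157 183/149 143/114  93/73  131/105 184/149 201/165 203/167 202/167 203/167 202/166 201/167 202/167 202/166
264 201/166 194/159 160/130  93/75  116/93  174/142 198/163 201/166 201/165 200/164 200/164 200/164 199/165 200/164
265 201/165 195/160 167/135 107/85  107/85  162/130 192/158 199/164 201/165 201/165 201/165 202/166 202/166 203/167
266 199/164 196/161 178/145 132/106 109/86  154/122 194/156 202/165 203/167 204/169 204/168 204/168 204/168 204/168
267 202/166 200/162 191/149
[... 780 characters left out ...]
/216
274 221/221 202/200 187/166 187/118 192/54  201/18  204/22  205/54  206/114 197/158 192/186 215/216 226/227 223/224
275 225/226 207/206 185/178 185/153 176/77  186/20  190/15  187/34  187/89  193/152 192/185 199/200 215/216 218/219
276 226/226 212/212 195/193 185/171 152/92  144/25  142/12  139/28  148/76  167/135 174/166 175/173 184/181 181/178
277 216/217 207/207 192/190 174/162 131/91  103/28   96/10   97/21  115/60  141/108 159/141 165/149 173/154 173/150
278 179/174 173/166 166/156 157/139 125/89   94/36   85/13   91/24  112/58  146/105 169/139 177/148 181/149 184/151
279 172/150 172/147 173/146 169/138 148/111 116/66  105/50  113/62  135/87  166/124 183/148 188/154 189/156 191/155
```

The pointer now lies over the middle of the red clip (scene columns ~285.5 against 285.0, about 1 mm or less). I hand in while holding.

```bash
python3 -c "
from workcell import bot
print(bot.sign_off())"
```

```text
the job is handed in; nothing more can be done
None
```

The job is handed in: the seam was traced from the blue dot to the green dot, the stylus stands back home and released, and the orange handle is held with the pointer over the red mark, at about 31 s (the two larger loose styli fell over early on, without the arm touching them).

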